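# Lock the last cover fastener with a screwdriver

### The job

The cover of the grey bench instrument is back on, but its one raised spring-loaded fastener is still open. Take the screwdriver from its stand, push its blade firmly but gently (about 15 N; 25 N would damage it) into the fastener's slot and, keeping it pushed in, turn it gently clockwise to its stop so that it locks; touch the instrument only with the screwdriver. Then put the screwdriver back upright in its stand, all the way down, and leave the other things where they are.

Things in the scene. Friction and masses are not known exactly. Their poses are not given: they have to be found in the camera images.
- unit: Fixed bench instrument: low grey box, white cover, 174 x 124 x 60 mm (x, y, z); origin at the centre of its underside, z up. Slotted steel fasteners in black bosses near the cover's corners: three low ones (6 mm), locked, at (58, 36), (58, -36), (-58, -36) mm; the higher one at (-58, 36) is open: it goes down 4 mm against a spring (5 N at first, 11 N at 4 mm, then a hard stop).
- fastener_spot (a point): Point on the cover's top face (60 mm up) on the open fastener's vertical axis, fixed to the instrument. The fastener's slotted face stands 10 to 24 mm above it, different every time and not measured: feel for it. Head 24 mm across; slot right across it, 4.5 mm wide, 4 mm deep; a rim of 16 mm inner diameter, 2.5 mm above the face, guides the blade.
- fastener_turn (a joint): Turn of the open fastener, rad, clockwise from above. Starts at 0 to 0.12; hard stop at 1.30; locked past 1.15. Slot heading = instrument's yaw + pi/2 - this value. It turns (friction 0.03 N m) only while pushed down about 3.5 mm or more, else an inner pin blocks it between 0.2 and 1.1. Let go when locked, it springs up. The blade has about 0.17 rad of play in the slot each way.
- stand_hole (a point): Centre of the mouth of the round 18 mm hole in the top plate of the fixed tool stand, in the plate's upper face, 100 mm above the worktop. Plate 70 x 70 x 12 mm, aluminium, on two side walls over a blue base 90 x 90 mm; the space under the hole is open, 80 mm high.
- driver_grip (a point): Centre of the screwdriver's green handle, square 25 x 25 mm (black strips 0.4 mm proud), 72 mm high, to be grasped on two opposite flats. Axes: z from tip to handle, x along the blade's width; x and y are square to the flats. 36 mm below this point a 22 mm round shoulder rests on the stand's plate, so that it starts 136 mm above the worktop. About 0.12 kg.
- driver_tip (a point): Middle of the screwdriver's blade edge, 121 mm below driver_grip on its axis, same axes. Blade 13 mm wide (x), 2.2 mm thick (y), 14 mm long, on an 8 mm round shaft; the shoulder under the handle is 85 mm above the tip.
- driver: The whole screwdriver, origin at the blade edge, same axes as driver_grip.
- ethanol_bottle: Brown bottle with a red cap, 58 mm across, 125 mm high, standing at the back; origin at the centre of its underside. Bystander.
- microtube_rack: Green rack with small tubes, 80 x 120 x 47 mm, on the near side of the worktop; origin at the centre of its underside. Bystander.
Mind the look-alikes: they are no part of the job. What is shaped like the driver but red is not meant.

How it is judged:
On the way, in this order (a step that is already met when the one before it is completed fails the run):
1. the screwdriver's blade is pushed against the open fastener (contact force between driver and unit above 4 N and horizontal distance between driver_tip and fastener_spot below 0.005 m), for 0.2 s.
2. the fastener is turned clockwise to its stop with the screwdriver in it (value of joint fastener_turn above 1.15 rad and horizontal distance between driver_tip and fastener_spot below 0.005 m), for 0.1 s.
At the end, for the whole second after the job is handed in: The fastener is turned at least 1.15 rad (locked), and the released screwdriver stands at rest in the stand's hole, tip within 12 mm of the hole's axis and at least 80 mm below the plate's top, upright within 0.1 rad (value of joint fastener_turn above 1.15 rad and horizontal distance between driver_tip and stand_hole below 0.012 m and z of driver_tip in the frame of stand_hole below -0.08 m and angle between driver's own z axis and vertical below 0.1 rad and linear speed of driver below 0.02 m/s); the robot touches nothing.
It fails at once if the blade pushed down on the floor of the fastener's slot (geom fastener_turn_c0) with more than 25 N (contact force between driver and fastener_turn_c0 above 25 N).
It fails at once if the screwdriver's contact forces on the instrument, push and twist together, above 40 N (contact force between driver and unit above 40 N).
It fails at once if the instrument touched with the fingers or the arm (contact force between any of the fingers, the arm and unit above 1 N).
It fails at once if a bystander moved by more than 30 mm (distance of any of ethanol_bottle, microtube_rack from where it was at the start of the episode above 0.03 m).
It also fails if it takes over 64 s, if anything falls off the work surface, if the arm or the gripper's body presses on something with over 40 N, if the wrist force passes 120 N, or if a joint passes its speed limit or range.

### The arm

A 7-joint arm with a two-finger parallel gripper is mounted at the origin on a cart in front of the work surface, level with it; the furniture and walls round the work are solid. World frame = base frame: x ahead of the robot, y to its left, z up, the work surface at z = 0. Lengths are in m, angles in rad, forces in N, time in s.
With the tool pointing down it reaches from about 0.4 to 0.85 m from the base axis. Payload 10.4 kg.
Tool frame: the origin (TCP) lies at the very end of the fingers, on their centre line; the grasp point (between the pads) lies 19 mm behind it; z points along the fingers, y is the direction in which the jaws open and shut (so a half turn about z gives the same grasp; the last joint's range is limited). The gripper opens to 87 mm and grips with 3 to 60 N. Pads are 19 mm wide; open, the fingers measure 117 mm over their backs; the gripper's body (75 mm by 190 mm) begins 51 mm behind the grasp point.
Start: joints at [1.088, 0.332, -0.065, 1.46, 0.022, 1.35, -0.088], TCP at [0.277, -0.56, 0.223] pointing down, gripper open.
Joint ranges: [-2.6, 2.6], [-0.5, 2.12], [-1.47, 1.34], [0.16, 2.42], [-1.27, 4.41], [0.06, 2.06], [-2.6, 2.6]. Speed limits (rad/s): [2.22, 2.22, 2.79, 2.79, 3.14, 3.14, 3.14].

### API

Orientations are given as a unit quaternion [x, y, z, w].
In Python, from bench import read_state, camera, close_job gives the robot as it stands.
- The arm moves only by the shell command python3 -m inch 'ROWS' [OPENING] [FORCE]. ROWS is JSON, a list of rows, each a list of 6 numbers: the shift along the tool's x, y, z as a fraction of full scale, then the turn, a rotation vector about the tool's x, y, z as a fraction of full scale. In form: [[tx, ty, tz, ax, ay, az], ...]. A call has 1 to 5 rows; each row shifts and turns the commanded pose from where the row before left it, along the tool's axes as they then stand; what a row does not reach is not made up. Full scale, the value 1, is 0.04 m for a shift and 120 degrees for a turn. A row lasts 1/8 s, in which the tool goes at most 62.5 mm and 10.7 degrees, less where a joint would pass 70% of its speed; a pose out of reach is approached as far as the arm can. A call with a number of a shift or a turn outside -1 to 1 is refused whole. A call with a gripper value outside its range is refused whole. OPENING is the opening, from -1 (shut) to 1 (fully open), so that 0 is half open, set as the call begins (- or left out, the last holds). The fingers move at their own pace and stop on an object; FORCE is the grip in N (left out, the last holds). Time passes only in rows, so rows that do not move let the fingers close. It gives the time, the measured TCP pose, the force and the opening at its end, in the units of the state.
- read_state(): the state, without advancing time (a new reading comes with each control period).
- camera(name): name is "scene" or "top" or "wrist"; returns a dict with "img" (400x640x3 uint8, red, green, blue), "depth" (400x640 float32, m along the optical axis (not along the pixel's ray), 0 where there is no reading), "fx", "fy", "cx", "cy" (pixels), "k1" (the pictures are not rectified: a ray, as slopes to the right and down, at radius r is drawn at 1 + k1 r^2 times it, then the intrinsics apply), "position" and "orientation" of the camera in the world; the wrist camera has in their place "tool_from_camera" (4x4, takes a point from camera to tool coordinates, whose origin is the TCP and whose axes are the flange's). Camera axes: x right, y down, z forward; pixel columns grow to the right and rows downward; lengths in m; the calibration is good to about 2 mm. A picture is of the moment at which its call begins: read the wrist's pose just before it.
- close_job(): hands the job in, once; it reports no verdict.
The state is a dict: "time": time; "joint_positions": joint angles; "joint_vel": joint speeds; "joint_torque": joint torques, N m; "ee_pos": TCP position; "eef_rot": TCP orientation; "ft_force": force on the tool from outside, world axes, zero at the start; "torque": the same for the moment, N m; "width": finger opening in m.
Only numpy, scipy, OpenCV 4.12 (cv2) and the standard library are available. Lean on these libraries where they do the work, as an engineer would, in place of code of your own. Each camera call takes 0.05 s, during which the arm holds its last target.

## Working session

There is one attempt and no reset: what is moved stays moved. The work goes in short steps, Python scripts to look and compute and a shell command to move; the robot and the scene stay as the last step left them, time stands still between calls to the robot, and variables do not carry over. Pictures are saved under pics/ and viewed, and the job is handed in when it is done.

```bash
ls; mkdir -p pics; python3 - <<'E'
from bench import read_state, camera
import cv2, numpy as np, pickle
s=read_state(); print(s)
for n in ["scene","top","wrist"]:
    c=camera(n); cv2.imwrite(f"pics/{n}0.png",c["img"][:,:,::-1]); pickle.dump(c,open(f"{n}0.pkl","wb"))
    print(n,{k:v for k,v in c.items() if k not in("img","depth")})
E
```

```text
pics
{'time': 0.0, 'joint_positions': array([ 1.08841136,  0.33284173, -0.06468851,  1.46093077,  0.02161873,
        1.3499157 , -0.0884966 ]), 'joint_vel': array([-8.11181101e-04, -4.48605338e-04,  2.39439955e-04,  5.91267150e-05,
        1.62979778e-04,  3.29992099e-04,  3.45536615e-04]), 'joint_torque': array([-6.68290941e-04, -6.23246455e+01,  2.38553574e-02, -3.89899921e+01,
       -6.16010372e-02,  3.95619997e-02,  1.51703102e-04]), 'ee_pos': array([ 0.27715779, -0.55975414,  0.22177778]), 'eef_rot': array([ 9.73688677e-01,  2.27881265e-01, -2.02015023e-04, -6.69983909e-04]), 'ft_force': array([0.27789553, 0.60745231, 0.41510208]), 'torque': array([ 0.02357366, -0.03762129, -0.0605136 ]), 'width': 0.086704745209456}
scene {'fx': 383.7885923995028, 'fy': 383.7885923995028, 'cx': 321.8178305163387, 'cy': 192.64875969921712, 'k1': -0.08395702091612696, 'position': array([0.06862118, 0.41734392, 0.75153215]), 'orientation': array([-0.47049109,  0.80533915, -0.31645514,  0.17298302])}
top {'fx': 414.51388918815456, 'fy': 414.51388918815456, 'cx': 318.35417305756874, 'cy': 196.65331246716266, 'k1': 0.0211126915568782, 'position': array([0.389113  , 0.08819979, 0.97001967]), 'orientation': array([-0.7025824 ,  0.7046479 , -0.06995872,  0.07039233])}
wrist {'fx': 296.5887354742667, 'fy': 296.5887354742667, 'cx': 318.05064106869474, 'cy': 198.69715848421262, 'k1': -0.045613802982707695, 'tool_from_camera': array([[ 2.07557254e-04, -9.54926615e-01, -2.96841907e-01,
         8.20726151e-02],
       [ 9.99999833e-01,  3.80873242e-05,  5.76692898e-04,
         1.09343800e-03],
       [-5.39393483e-04, -2.96841977e-01,  9.54926463e-01,
        -1.61921115e-01],
       [ 0.00000000e+00,  0.00000000e+00,  0.00000000e+00,
         1.00000000e+00]])}
```

View pics/scene0.png

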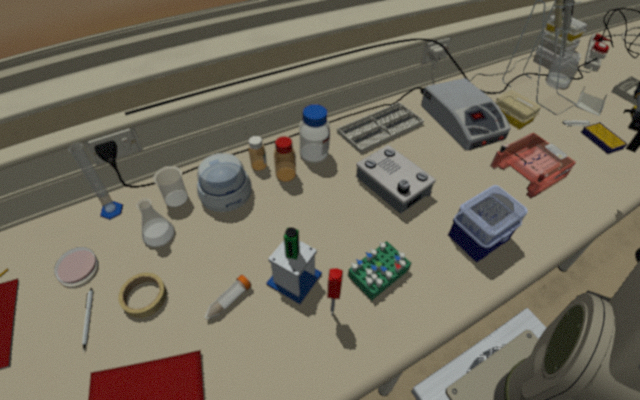

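View pics/top0.png

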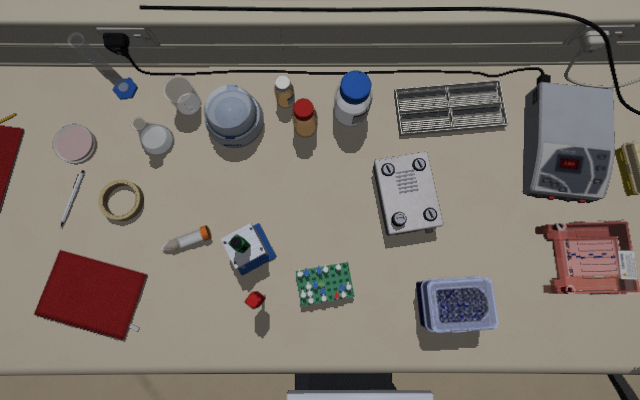

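View pics/wrist0.png

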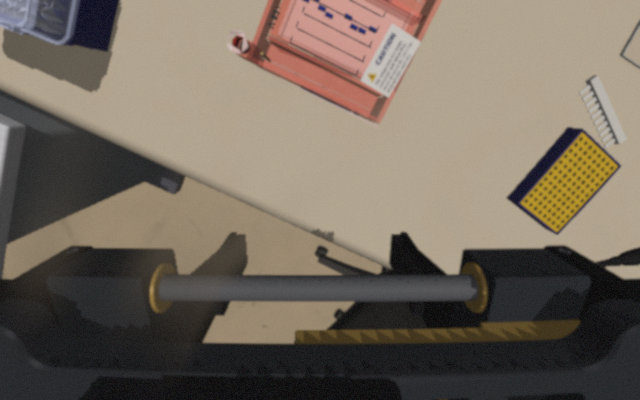

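The scene and top pictures show the green-handled driver in the blue-based stand (top ~(239,243)) and the red look-alike (255,299). The white-covered instrument is at (407,193), with its high fastener near (399,219). The rack is at (325,285) and the red-capped bottle at (305,117).

```bash
cat > h.py <<'E'
import numpy as np, cv2, pickle
from scipy.spatial.transform import Rotation as R
def K(c): return np.array([[c['fx'],0,c['cx']],[0,c['fy'],c['cy']],[0,0,1.]])
def pose(c,st=None):
    if 'position' in c: return R.from_quat(c['orientation']).as_matrix(), np.array(c['position'])
    T=c['tool_from_camera']; Rt=R.from_quat(st['eef_rot']).as_matrix()
    return Rt@T[:3,:3], Rt@T[:3,3]+st['ee_pos']
def ray(c,uv):
    return cv2.undistortPoints(np.array(uv,float).reshape(-1,1,2),K(c),np.array([c['k1'],0,0,0.]))[:,0]
def atz(c,uv,z,st=None):
    Rm,p=pose(c,st); d=np.c_[ray(c,uv),np.ones(len(np.reshape(uv,(-1,2))))]@Rm.T
    return p+d*((z-p[2])/d[:,2])[:,None]
def cloud(c,st=None):
    h,w=c['depth'].shape; v,u=np.mgrid[:h,:w]; uv=np.c_[u.ravel(),v.ravel()]
    n=ray(c,uv); z=c['depth'].ravel()
    Rm,p=pose(c,st); P=np.c_[n*z[:,None],z]@Rm.T+p
    P[z<=0]=np.nan
    return P.reshape(h,w,3)
def proj(c,P,st=None):
    Rm,p=pose(c,st); q=(np.atleast_2d(P)-p)@Rm
    return cv2.projectPoints(q.reshape(-1,1,3),np.zeros(3),np.zeros(3),K(c),np.array([c['k1'],0,0,0.]))[0][:,0]
E
python3 - <<'E'
from h import *
c=pickle.load(open('top0.pkl','rb')); P=cloud(c)
for n,uv in dict(drv=(239,243),red=(255,299),stand=(250,255),unit=(407,200),fast=(399,219),rack=(325,285),bot=(305,110),table=(200,300),blue=(352,85),box=(460,305)).items(): print(n,P[uv[1],uv[0]].round(4))
im=c['img'][:,:,::-1]
a=cv2.resize(im[210:320,200:290],None,fx=5,fy=5,interpolation=cv2.INTER_CUBIC)
b=cv2.resize(im[140:250,360:450],None,fx=5,fy=5,interpolation=cv2.INTER_CUBIC)
b=cv2.resize(b,(a.shape[1],a.shape[0]));cv2.imwrite('pics/crop1.png',cv2.resize(np.hstack([a,b]),(800,489)))
E
```

```text
drv [0.4592 0.2401 0.1767]
red [0.3548 0.209  0.161 ]
stand [0.4412 0.2315 0.0972]
unit [ 0.5645 -0.1098  0.0585]
fast [ 0.5182 -0.0854  0.0828]
rack [0.3788 0.0744 0.0316]
bot [0.7503 0.1168 0.1271]
table [ 3.464e-01  3.576e-01 -2.000e-04]
blue [0.7941 0.0166 0.1553]
box [ 0.3376 -0.2093  0.0651]
```

View pics/crop1.png

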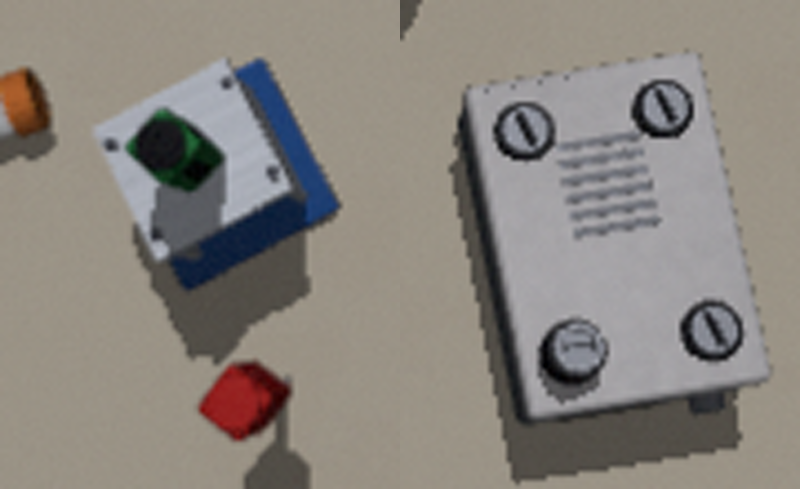

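```bash
python3 - <<'E'
from h import *
c=pickle.load(open('top0.pkl','rb'))
p=atz(c,[(387.9,169.5),(419.2,164.3),(430,214.2)],.066); print(p.round(4))
m=np.array([[58,36],[58,-36],[-58,-36]])/1000
A=m-m.mean(0);B=p[:,:2]-p[:,:2].mean(0)
yaw=np.arctan2((A[:,0]*B[:,1]-A[:,1]*B[:,0]).sum(),(A*B).sum()); Rm=np.array([[np.cos(yaw),-np.sin(yaw)],[np.sin(yaw),np.cos(yaw)]])
t=p[:,:2].mean(0)-Rm@m.mean(0); print('yaw',yaw,'o',t,'resid',(p[:,:2]-(m@Rm.T+t)).round(4))
print('fast',Rm@[-.058,.036]+t, 'open seen at z .08', atz(c,[(399.2,218.7)],.08))
# stand plate corners z=.1
q=[(93,128),(228,60),(303,190),(163,260)]
q=[(200+a/4.444,210+b/4.446) for a,b in q]
P=atz(c,q,.1);print(P.round(4),'c',P.mean(0))
for i in range(4): d=P[(i+1)%4]-P[i]; print(np.linalg.norm(d).round(4),np.degrees(np.arctan2(d[1],d[0])).round(1))
C=cloud(c); 
Z=C[225:255,225:260,2]; mask=(Z>.165)&(Z<.185); print('handle top',C[225:255,225:260][mask].mean(0),mask.sum())
E
```

```text
[[ 0.6332 -0.0683  0.066 ]
 [ 0.645  -0.1393  0.066 ]
 [ 0.5311 -0.1572  0.066 ]]
yaw 0.1599210753367388 o [ 0.58210333 -0.11285122] resid [[-0.0005 -0.0003]
 [-0.0001 -0.0001]
 [ 0.0005  0.0004]]
fast [ 0.51911076 -0.08654652] open seen at z .08 [[ 0.51921444 -0.0863881   0.08      ]]
[[0.4749 0.2929 0.1   ]
 [0.507  0.2303 0.1   ]
 [0.4455 0.1933 0.1   ]
 [0.4135 0.2577 0.1   ]] c [0.46024757 0.24355535 0.1       ]
0.0704 -62.9
0.0717 -149.0
0.0719 116.5
0.0708 29.8
handle top [0.46058384 0.24526768 0.17476165] 174
```

```bash
cat > plan.py <<'E'
# usage: plan.py x y z headingdeg(of tool x)  n   -> rows from measured pose to a tool-down pose
import sys; from h import *; from bench import read_state
def rows(s,tgt,hd,n,vm=.04,wm=10.2):
    h=np.radians(hd); Rt=np.array([[np.cos(h),np.sin(h),0],[np.sin(h),-np.cos(h),0],[0,0,-1.]])
    R0=R.from_quat(s['eef_rot']); rv=(R0.inv()*R.from_matrix(Rt)).as_rotvec(); d=np.array(tgt)-s['ee_pos']
    N=int(max(np.ceil(np.linalg.norm(d)/vm),np.ceil(np.degrees(np.linalg.norm(rv))/wm),1)); 
    out=[]
    for i in range(min(n,N)):
        Ri=R0*R.from_rotvec(rv*i/N); t=Ri.inv().apply(d/N)/.04
        out.append([round(float(v),3) for v in [*t,*(rv/N/np.radians(120))]])
    return N,out
if __name__=='__main__':
    a=[float(v) for v in sys.argv[1:6]]; s=read_state()
    X=R.from_quat(s['eef_rot']).as_matrix()
    print('t',round(s['time'],2),'pos',s['ee_pos'].round(4),'hd',np.degrees(np.arctan2(X[1,0],X[0,0])).round(2),'zax',X[:,2].round(4),'q',s['joint_positions'].round(2),'F',s['ft_force'].round(1),'w',round(s['width'],4))
    print(rows(s,a[:3],a[3],int(a[4])))
E
python3 plan.py 0.47 -0.30 0.30 70 10
```

```text
t 0.15 pos [ 0.2772 -0.5598  0.222 ] hd 26.35 zax [-5.e-04  9.e-04 -1.e+00] q [ 1.09  0.33 -0.06  1.46  0.02  1.35 -0.09] F [-0.5 -0.4 -0. ] w 0.0872
(9, [[0.8, -0.409, -0.216, -0.0, -0.0, -0.04], [0.832, -0.34, -0.216, -0.0, -0.0, -0.04], [0.858, -0.269, -0.217, -0.0, -0.0, -0.04], [0.877, -0.195, -0.217, -0.0, -0.0, -0.04], [0.891, -0.12, -0.217, -0.0, -0.0, -0.04], [0.898, -0.044, -0.217, -0.0, -0.0, -0.04], [0.898, 0.032, -0.217, -0.0, -0.0, -0.04], [0.892, 0.107, -0.217, -0.0, -0.0, -0.04], [0.88, 0.183, -0.217, -0.0, -0.0, -0.04]])
```

```bash
python3 -m inch '[[0.8,-0.4,-0.22,0,0,-0.04],[0.83,-0.34,-0.22,0,0,-0.04],[0.86,-0.27,-0.22,0,0,-0.04],[0.88,-0.2,-0.22,0,0,-0.04],[0.89,-0.12,-0.22,0,0,-0.04]]' && python3 -m inch '[[0.9,-0.04,-0.22,0,0,-0.04],[0.9,0.03,-0.22,0,0,-0.04],[0.89,0.11,-0.22,0,0,-0.04],[0.88,0.18,-0.22,0,0,-0.04],[0,0,0,0,0,0]]'; python3 plan.py 0.46 0.21 0.30 118 20
```

```text
time: 0.78
ee_pos: [0.3864, -0.4137, 0.2674]
eef_rot: [0.904, 0.428, 0.0, 0.0]
ft_force: [0.8, -0.5, 1.1]
width: 0.0867
time: 1.4
ee_pos: [0.4741, -0.2972, 0.3028]
eef_rot: [0.819, 0.574, 0.001, 0.0]
ft_force: [0.0, -0.5, 0.3]
width: 0.0874
t 1.4 pos [ 0.4741 -0.2972  0.3028] hd 70.04 zax [ 1.8e-03  5.0e-04 -1.0e+00] q [ 0.78  0.18 -0.35  1.49  0.06  1.48  0.08] F [ 0.  -0.5  0.3] w 0.0874
(13, [[0.908, -0.359, 0.006, 0.0, -0.0, -0.031], [0.929, -0.299, 0.006, 0.0, -0.0, -0.031], [0.946, -0.239, 0.006, 0.0, -0.0, -0.031], [0.96, -0.178, 0.006, 0.0, -0.0, -0.031], [0.969, -0.115, 0.006, 0.0, -0.0, -0.031], [0.974, -0.053, 0.006, 0.0, -0.0, -0.031], [0.976, 0.01, 0.006, 0.0, -0.0, -0.031], [0.973, 0.073, 0.006, 0.0, -0.0, -0.031], [0.966, 0.135, 0.006, 0.0, -0.0, -0.031], [0.956, 0.197, 0.006, 0.0, -0.0, -0.031], [0.941, 0.258, 0.006, 0.0, -0.0, -0.031], [0.923, 0.318, 0.005, 0.0, -0.0, -0.031], [0.9, 0.377, 0.005, 0.0, -0.0, -0.031]])
```

```bash
python3 -m inch '[[0.91,-0.36,0,0,0,-0.031],[0.93,-0.3,0,0,0,-0.031],[0.95,-0.24,0,0,0,-0.031],[0.96,-0.18,0,0,0,-0.031],[0.97,-0.12,0,0,0,-0.031]]' && python3 -m inch '[[0.97,-0.05,0,0,0,-0.031],[0.98,0.01,0,0,0,-0.031],[0.97,0.07,0,0,0,-0.031],[0.97,0.14,0,0,0,-0.031],[0.96,0.2,0,0,0,-0.031]]' && python3 -m inch '[[0.94,0.26,0,0,0,-0.031],[0.92,0.32,0,0,0,-0.031],[0.9,0.38,0,0,0,-0.031],[0,0,0,0,0,0],[0,0,0,0,0,0]]'; python3 plan.py 0.46 0.244 0.30 118 20
python3 - <<'E'
from bench import read_state, camera
import cv2, numpy as np, pickle
s=read_state(); 
for n in ["wrist"]:
    c=camera(n); cv2.imwrite(f"pics/{n}1.png",c["img"][:,:,::-1]); pickle.dump((c,s),open(f"{n}1.pkl","wb"))
E
```

```text
time: 2.02
ee_pos: [0.4669, -0.1031, 0.3018]
eef_rot: [0.717, 0.697, -0.0, 0.0]
ft_force: [0.6, 1.0, -0.1]
width: 0.0868
time: 2.65
ee_pos: [0.4622, 0.0923, 0.3019]
eef_rot: [0.595, 0.804, -0.0, 0.0]
ft_force: [0.8, 0.4, -0.3]
width: 0.0872
time: 3.28
ee_pos: [0.4598, 0.2069, 0.3016]
eef_rot: [0.515, 0.857, -0.0, 0.0]
ft_force: [0.4, -0.2, -0.7]
width: 0.0869
t 3.27 pos [0.4598 0.2069 0.3016] hd 117.94 zax [-2.e-04 -5.e-04 -1.e+00] q [ 0.29  0.1  -0.85  1.61  0.07  1.47 -0.08] F [ 0.4 -0.2 -0.7] w 0.0869
(1, [[0.817, 0.438, 0.04, -0.0, 0.0, -0.001]])
```

View pics/wrist1.png

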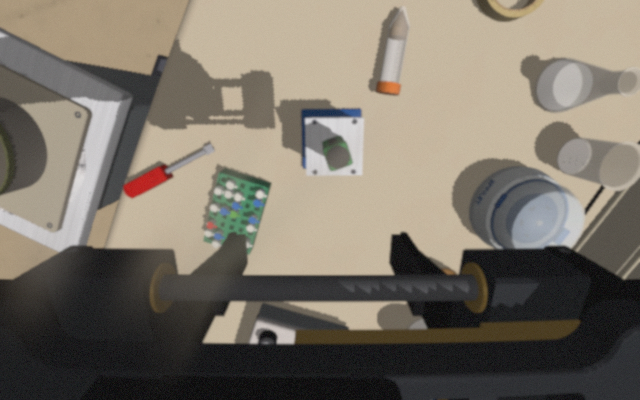

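```bash
python3 - <<'E'
from h import *
c,s=pickle.load(open('wrist1.pkl','rb'))
im=c['img'][95:190,285:385,::-1]
cv2.imwrite('pics/crop2.png',cv2.resize(im,None,fx=6,fy=6,interpolation=cv2.INTER_CUBIC))
C=cloud(c,s)[95:190,285:385]; Z=C[...,2]
m=(Z>.168)&(Z<.18); print(m.sum(),C[m].mean(0),np.median(Z[m]))
pts=C[m][:,:2].astype(np.float32); print(cv2.minAreaRect(pts*1000))
g=(Z>.094)&(Z<.106); print(cv2.minAreaRect(C[g][:,:2].astype(np.float32)*1000),np.median(Z[g]))
E
```

```text
601 [0.46075741 0.24659283 0.17410977] 0.1751891434373799
((461.5283508300781, 246.0515899658203), (24.64240837097168, 25.23947525024414), 47.696170806884766)
((461.46234130859375, 245.8585968017578), (68.98391723632812, 70.75575256347656), 27.95391082763672) 0.09969819067441993
```

View pics/crop2.png

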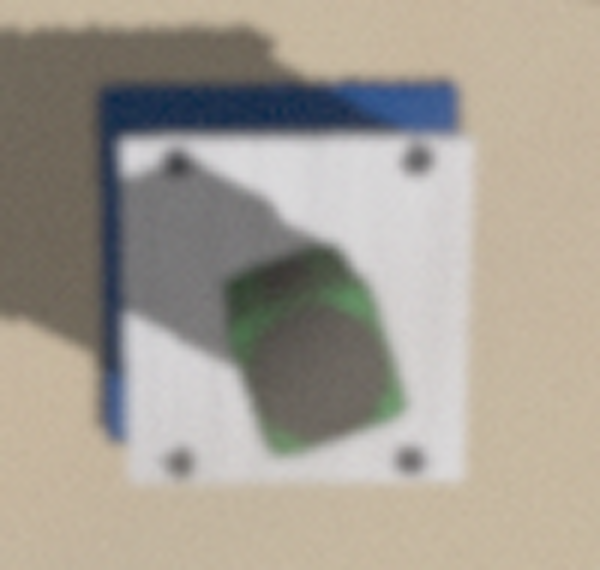

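```bash
python3 plan.py 0.461 0.2455 0.225 137.7 20
```

```text
t 3.33 pos [0.4601 0.2063 0.3016] hd 117.86 zax [-1.e-04 -7.e-04 -1.e+00] q [ 0.29  0.1  -0.85  1.61  0.07  1.47 -0.08] F [ 0.6  0.5 -0.5] w 0.0869
(3, [[0.286, 0.16, 0.638, -0.0, 0.0, -0.055], [0.266, 0.191, 0.638, -0.0, 0.0, -0.055], [0.242, 0.221, 0.639, -0.0, 0.0, -0.055]])
```

```bash
python3 -m inch '[[0.286,0.16,0.64,0,0,-0.055],[0.266,0.191,0.64,0,0,-0.055],[0.242,0.221,0.64,0,0,-0.055],[0,0,0,0,0,0],[0,0,0,0,0,0]]'; python3 plan.py 0.461 0.2455 0.117 137.7 20
python3 - <<'E'
from bench import read_state, camera
from h import *
s=read_state(); c=camera('wrist'); cv2.imwrite("pics/wrist2.png",c["img"][:,:,::-1]); pickle.dump((c,s),open("wrist2.pkl","wb"))
C=cloud(c,s); d=np.hypot(C[...,0]-.461,C[...,1]-.2455)
for lo,hi in((.168,.18),(.094,.106)):
    g=(d<.06)&(C[...,2]>lo)&(C[...,2]<hi); P=C[g]; print(len(P)); 
    if len(P)>20: print(P.mean(0),cv2.minAreaRect(P[:,:2].astype(np.float32)*1000))
E
```

```text
time: 3.95
ee_pos: [0.4616, 0.2454, 0.2259]
eef_rot: [0.363, 0.932, 0.0, 0.0]
ft_force: [1.0, -0.3, -0.3]
width: 0.0868
t 3.95 pos [0.4616 0.2454 0.2259] hd 137.49 zax [ 9.e-04 -1.e-04 -1.e+00] q [ 0.23  0.2  -0.9   1.69  0.16  1.33  0.13] F [ 1.  -0.3 -0.3] w 0.0868
(3, [[0.005, -0.003, 0.908, 0.0, 0.0, -0.001], [0.005, -0.003, 0.908, 0.0, 0.0, -0.001], [0.005, -0.003, 0.908, 0.0, 0.0, -0.001]])
940
[0.45965313 0.24748599 0.17410151] ((460.6177062988281, 246.5445556640625), (24.59661293029785, 23.919639587402344), 46.82050704956055)
3366
[0.45572762 0.25119926 0.09976984] ((461.4684753417969, 246.17288208007812), (70.05635070800781, 70.39822387695312), 28.51660919189453)
```

View pics/wrist2.png

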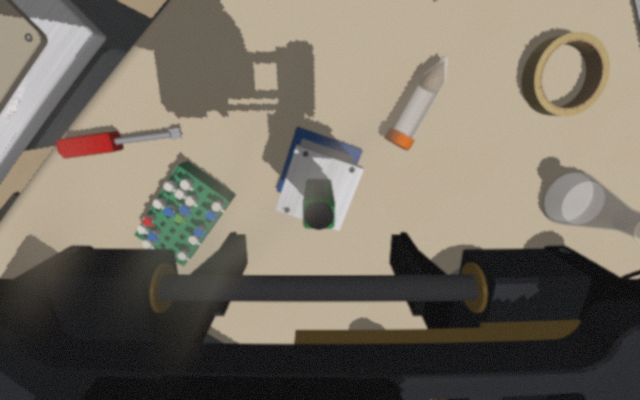

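```bash
python3 -m inch '[[0.01,0,0.9,0,0,0],[0.01,0,0.9,0,0,0],[0,0,0.6,0,0,0],[0,0,0.3,0,0,0],[0,0,0,0,0,0]]'; python3 plan.py 0.461 0.246 0.117 137.5 20
```

```text
time: 4.62
ee_pos: [0.4607, 0.2464, 0.1173]
eef_rot: [0.361, 0.932, -0.0, 0.0]
ft_force: [-0.5, -0.1, 0.5]
width: 0.087
t 4.62 pos [0.4607 0.2464 0.1173] hd 137.64 zax [ 2.e-04 -1.e-04 -1.e+00] q [ 0.18  0.31 -0.87  1.82  0.26  1.13  0.05] F [-0.5 -0.1  0.5] w 0.087
(1, [[-0.012, -0.004, 0.008, 0.0, 0.0, 0.001]])
```

```bash
python3 -m inch '[[0,0,0,0,0,0],[0,0,0,0,0,0],[0,0,0,0,0,0],[0,0,0,0,0,0],[0,0,0,0,0,0]]' -1 50;python3 -m inch '[[0,0,0,0,0,0],[0,0,0,0,0,0],[0,0,0,0,0,0],[0,0,0,0,0,0]]'; python3 plan.py 0.461 0.246 0.117 137.5 20
```

```text
time: 5.25
ee_pos: [0.4605, 0.2467, 0.117]
eef_rot: [0.361, 0.933, -0.0, 0.0]
ft_force: [0.1, -0.3, 0.3]
width: 0.0449
time: 5.75
ee_pos: [0.4604, 0.2467, 0.1169]
eef_rot: [0.361, 0.933, -0.0, 0.0]
ft_force: [0.3, -0.1, -0.1]
width: 0.0249
t 5.75 pos [0.4604 0.2467 0.1169] hd 137.7 zax [ 0.e+00 -1.e-04 -1.e+00] q [ 0.18  0.31 -0.87  1.82  0.26  1.13  0.05] F [ 0.3 -0.1 -0.1] w 0.0249
(1, [[-0.022, -0.004, -0.002, -0.0, 0.0, 0.002]])
```

```bash
python3 -m inch '[[0,0,0,0,0,0],[0,0,-0.3,0,0,0],[0,0,-0.6,0,0,0],[0,0,-0.8,0,0,0],[0,0,-0.8,0,0,0]]';python3 -m inch '[[0,0,-0.7,0,0,0],[0,0,-0.4,0,0,0],[0,0,0,0,0,0]]'; python3 plan.py 0.5191 -0.0865 0.26 98 20
python3 - <<'E'
from bench import read_state, camera
from h import *
s=read_state()
for n in('scene','top','wrist'):
    c=camera(n); cv2.imwrite(f"pics/{n}3.png",c["img"][:,:,::-1]); pickle.dump((c,s),open(f"{n}3.pkl","wb"))
    tip=s['ee_pos']+R.from_quat(s['eef_rot']).apply([0,0,.102]); print(n,tip,proj(c,tip,s))
    if n!='wrist':
        u,v=proj(c,tip,s)[0].astype(int); a=c['img'][max(0,v-60):v+40,max(0,u-50):u+50,::-1]; cv2.imwrite(f'pics/{n}3c.png',cv2.resize(a,None,fx=6,fy=6,interpolation=cv2.INTER_CUBIC)); print(max(0,u-50),max(0,v-60))
E
```

```text
time: 6.38
ee_pos: [0.4602, 0.2468, 0.2186]
eef_rot: [0.361, 0.933, 0.0, 0.0]
ft_force: [1.4, -0.1, -0.9]
width: 0.0249
time: 6.75
ee_pos: [0.4607, 0.247, 0.2617]
eef_rot: [0.361, 0.933, 0.0, 0.001]
ft_force: [-0.1, 0.1, -0.8]
width: 0.0247
t 6.75 pos [0.4607 0.247  0.2617] hd 137.71 zax [ 1.5e-03  3.0e-04 -1.0e+00] q [ 0.24  0.18 -0.91  1.63  0.14  1.4   0.15] F [-0.1  0.1 -0.8] w 0.0247
(9, [[-0.743, -0.576, 0.005, 0.0, 0.0, 0.037], [-0.785, -0.517, 0.005, 0.0, 0.0, 0.037], [-0.823, -0.455, 0.005, 0.0, 0.0, 0.037], [-0.855, -0.391, 0.005, 0.0, 0.0, 0.037], [-0.883, -0.324, 0.005, 0.0, 0.0, 0.037], [-0.905, -0.255, 0.005, 0.0, 0.0, 0.037], [-0.922, -0.184, 0.005, 0.0, 0.0, 0.037], [-0.934, -0.113, 0.005, 0.0, 0.0, 0.037], [-0.939, -0.041, 0.005, 0.0, 0.0, 0.037]])
scene [0.46088411 0.24699626 0.15971326] [[290.70178341 236.55649358]]
240 176
top [0.46088411 0.24699626 0.15971326] [[237.12976031 242.92032113]]
187 182
wrist [0.46088411 0.24699626 0.15971326] [[318.36370195 197.29320488]]
```

View pics/scene3.png

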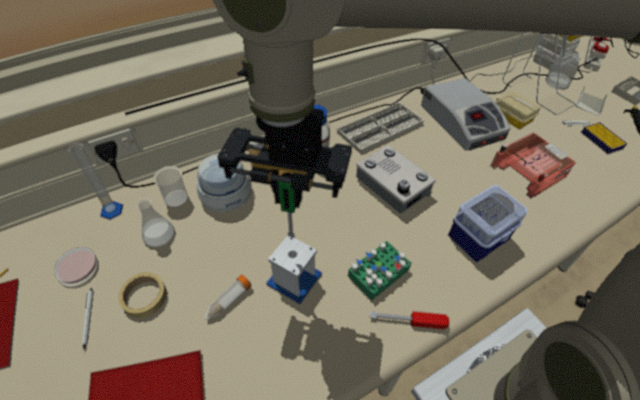

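View pics/scene3c.png

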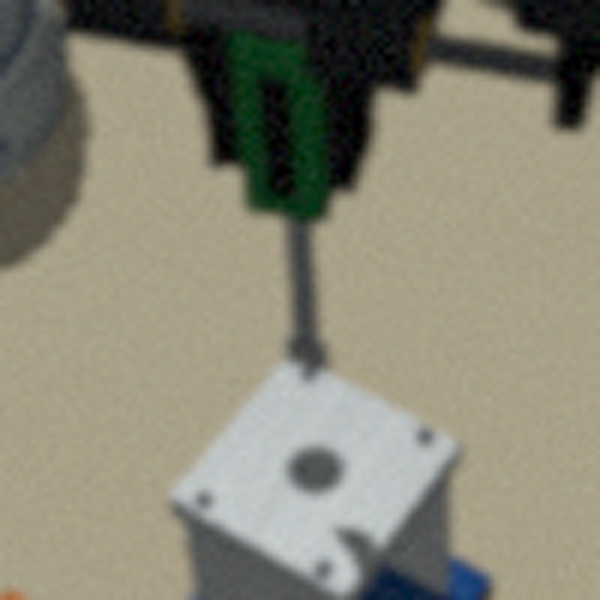

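View pics/wrist3.png

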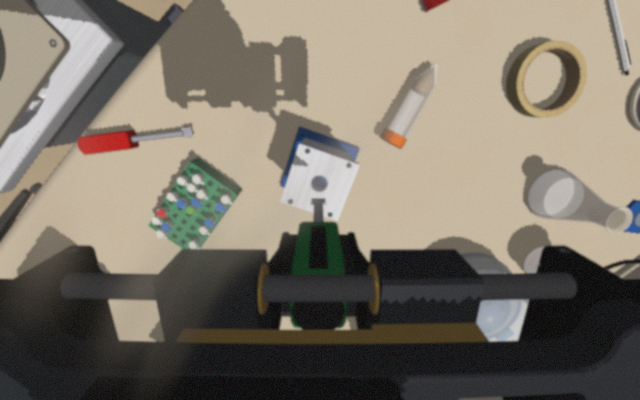

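```bash
python3 - <<'E'
from h import *
c,s=pickle.load(open('wrist3.pkl','rb'))
a=c['img'][165:245,278:358,::-1]
c2,_=pickle.load(open('scene3.pkl','rb')); b=c2['img'][205:245,270:310,::-1]
cv2.imwrite('pics/crop3.png',np.hstack([cv2.resize(a,(400,400),interpolation=cv2.INTER_CUBIC),cv2.resize(b,(400,400),interpolation=cv2.INTER_CUBIC)]))
E
```

```text
(no output)
```

View pics/crop3.png

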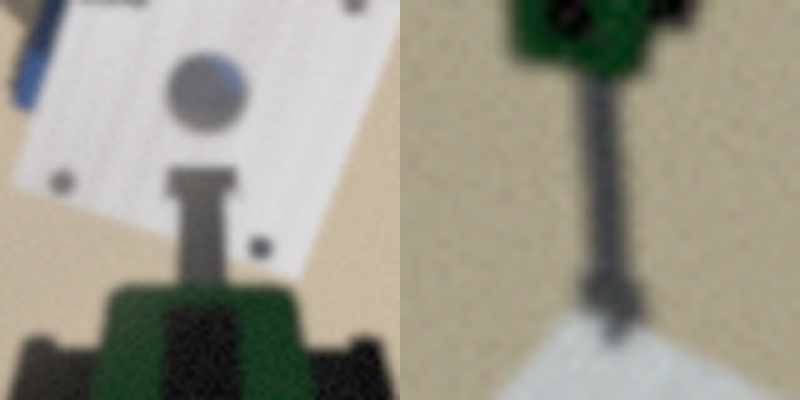

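```bash
python3 plan.py 0.5191 -0.0865 0.25 186 20
```

```text
t 6.9 pos [0.46   0.2464 0.2598] hd 137.7 zax [-1.5e-03 -7.0e-04 -1.0e+00] q [ 0.24  0.18 -0.91  1.64  0.14  1.4   0.15] F [ 1.1  0.4 -1.7] w 0.0247
(9, [[-0.744, -0.573, 0.028, -0.0, -0.0, -0.045], [-0.687, -0.64, 0.028, -0.0, -0.0, -0.045], [-0.624, -0.702, 0.028, -0.0, -0.0, -0.045], [-0.555, -0.757, 0.028, -0.0, -0.0, -0.045], [-0.482, -0.806, 0.028, -0.0, -0.0, -0.045], [-0.405, -0.847, 0.028, -0.0, -0.0, -0.045], [-0.324, -0.881, 0.028, -0.0, -0.0, -0.045], [-0.24, -0.908, 0.027, -0.0, -0.0, -0.045], [-0.154, -0.926, 0.027, -0.0, -0.0, -0.045]])
```

```bash
python3 -m inch '[[-0.37,-0.29,0,0,0,-0.022],[-0.37,-0.29,0.03,0,0,-0.023],[-0.69,-0.64,0.03,0,0,-0.045],[-0.62,-0.7,0.03,0,0,-0.045],[-0.55,-0.76,0.03,0,0,-0.045]]';python3 -m inch '[[-0.48,-0.8,0.03,0,0,-0.045],[-0.4,-0.85,0.03,0,0,-0.045],[-0.32,-0.88,0.03,0,0,-0.045],[-0.24,-0.9,0.03,0,0,-0.045],[-0.08,-0.46,0.03,0,0,-0.022]]';python3 -m inch '[[-0.08,-0.46,0.03,0,0,-0.022],[0,0,0,0,0,0],[0,0,0,0,0,0]]'; python3 plan.py 0.5191 -0.0865 0.215 186 20
cat > look.py <<'E'
import sys
from bench import read_state, camera
from h import *
k=sys.argv[1]; off=[float(v) for v in sys.argv[2:5]] if len(sys.argv)>4 else [0,0,.102]
s=read_state(); out=[]
for n in('wrist','scene'):
    c=camera(n); cv2.imwrite(f"pics/{n}{k}.png",c["img"][:,:,::-1]); pickle.dump((c,s),open(f"{n}{k}.pkl","wb"))
    tip=s['ee_pos']+R.from_quat(s['eef_rot']).apply(off); p=proj(c,tip,s)[0]
    f=proj(c,np.array([.5191,-.0865,.077]),s)[0]; print(n,'tip',tip.round(4),p.round(1),'fast',f.round(1))
    u,v=((p+f)/2).round().astype(int); u0,v0=max(0,u-40),max(0,v-40)
    print('crop origin',u0,v0); out.append(cv2.resize(c['img'][v0:v0+80,u0:u0+80,::-1],(400,400),interpolation=cv2.INTER_CUBIC))
cv2.imwrite(f'pics/look{k}.png',np.hstack(out))
E
python3 look.py 4
```

```text
time: 7.52
ee_pos: [0.4868, 0.0976, 0.2551]
eef_rot: [0.178, 0.984, -0.0, -0.001]
ft_force: [-0.1, -0.2, -0.9]
width: 0.0249
time: 8.15
ee_pos: [0.5166, -0.0691, 0.2487]
eef_rot: [-0.031, 1.0, 0.0, -0.001]
ft_force: [0.5, 0.2, -1.6]
width: 0.025
time: 8.52
ee_pos: [0.5211, -0.0837, 0.2485]
eef_rot: [-0.054, 0.999, 0.0, -0.0]
ft_force: [0.2, 0.0, -1.1]
width: 0.0248
t 8.53 pos [ 0.5211 -0.0837  0.2485] hd -173.82 zax [-8.e-04  7.e-04 -1.e+00] q [ 0.72  0.17 -0.71  1.65  0.11  1.37  1.67] F [ 0.2  0.  -1.1] w 0.0248
(1, [[0.058, -0.064, 0.837, 0.0, -0.0, 0.002]])
wrist tip [ 0.5211 -0.0837  0.1465] [319.2 197.9] fast [316.7 178.3]
crop origin 278 148
scene tip [ 0.5211 -0.0837  0.1465] [407.5 164.4] fast [403.7 185.1]
crop origin 366 135
```

View pics/look4.png

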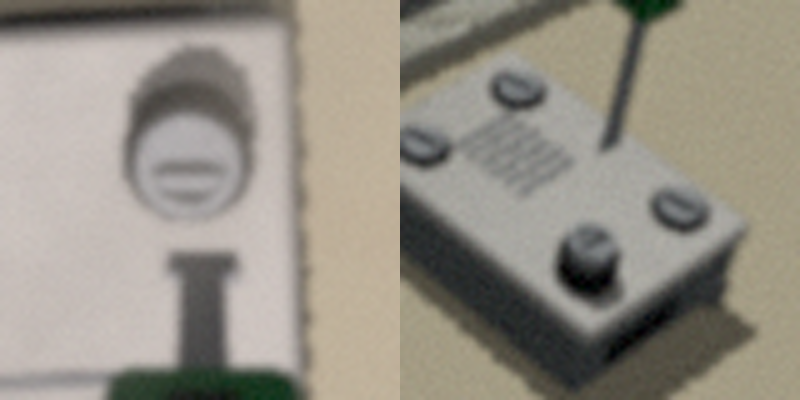

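View pics/wrist4.png

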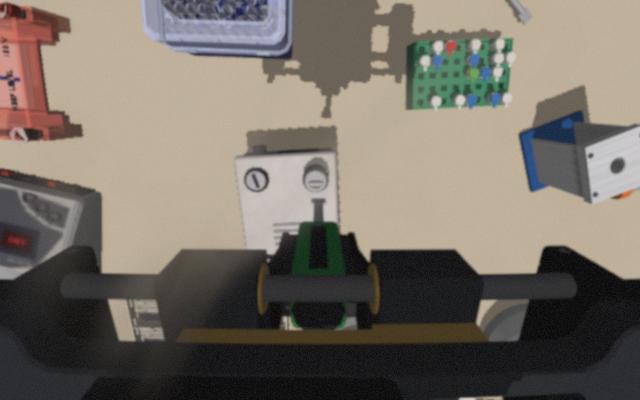

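```bash
python3 - <<'E'
from h import *
c,s=pickle.load(open('wrist4.pkl','rb')); y=.16; o=np.array([.5821,-.11285])
def U(x,yy,z): return [o[0]+x*np.cos(y)-yy*np.sin(y),o[1]+x*np.sin(y)+yy*np.cos(y),z]
print(proj(c,[U(-.058,-.036,.066),U(-.087,-.062,.06),U(-.087,.062,.06),U(-.058,.036,.084),U(-.058,.036,.07)],s))
a=cv2.resize(c['img'][140:210,225:345,::-1],None,fx=6.5,fy=6.5,interpolation=cv2.INTER_CUBIC); cv2.imwrite('pics/c5.png',a)
C=cloud(c,s); print(C[174:192:2,316].round(4)); print(C[180,302:332:2].round(4))
E
```

```text
[[256.50624425 179.22163038]
 [233.12335335 155.46824976]
 [337.42261245 149.87055683]
 [316.62824589 179.70306667]
 [316.67605226 176.88301925]]
[[ 0.5127 -0.0879  0.0836]
 [ 0.5152 -0.0877  0.0828]
 [ 0.5174 -0.0874  0.0832]
 [ 0.5208 -0.0871  0.0787]
 [ 0.5224 -0.0869  0.0816]
 [ 0.5243 -0.0867  0.0836]
 [ 0.527  -0.0864  0.0822]
 [ 0.5284 -0.0863  0.0857]
 [ 0.5309 -0.086   0.085 ]]
[[ 0.5272 -0.1036  0.0602]
 [ 0.5225 -0.1008  0.078 ]
 [ 0.5205 -0.0984  0.0851]
 [ 0.5203 -0.0962  0.0849]
 [ 0.5217 -0.094   0.0782]
 [ 0.5215 -0.0917  0.0781]
 [ 0.5211 -0.0894  0.0786]
 [ 0.5208 -0.0871  0.0787]
 [ 0.5208 -0.0848  0.0777]
 [ 0.5204 -0.0825  0.0786]
 [ 0.5204 -0.0802  0.0772]
 [ 0.5181 -0.0783  0.0858]
 [ 0.5181 -0.076   0.0848]
 [ 0.5195 -0.0734  0.078 ]
 [ 0.5237 -0.0698  0.0595]]
```

View pics/c5.png

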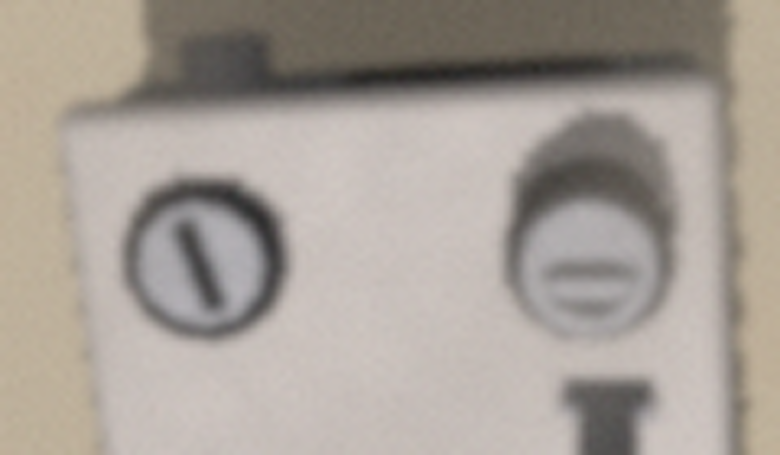

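```bash
python3 plan.py 0.5191 -0.0865 0.195 186.2 20
```

```text
t 8.62 pos [ 0.5213 -0.0837  0.2489] hd -173.77 zax [-1.e-04  1.e-04 -1.e+00] q [ 0.72  0.17 -0.71  1.65  0.11  1.37  1.67] F [-1.  -0.5 -0.7] w 0.0249
(2, [[0.031, -0.032, 0.673, 0.0, -0.0, 0.0], [0.031, -0.032, 0.673, 0.0, -0.0, 0.0]])
```

```bash
python3 -m inch '[[0.03,-0.03,0.4,0,0,0],[0.03,-0.03,0.5,0,0,0],[0,0,0.35,0,0,0],[0,0,0.1,0,0,0],[0,0,0,0,0,0]]'; python3 plan.py 0.5191 -0.0865 0.195 186.2 20; python3 look.py 6
```

```text
time: 9.25
ee_pos: [0.5193, -0.0873, 0.1949]
eef_rot: [-0.054, 0.999, 0.0, -0.0]
ft_force: [0.4, -1.1, -1.7]
width: 0.0248
t 9.25 pos [ 0.5193 -0.0873  0.1949] hd -173.81 zax [-0.e+00  1.e-04 -1.e+00] q [ 0.72  0.2  -0.71  1.73  0.14  1.26  1.65] F [ 0.4 -1.1 -1.7] w 0.0248
(1, [[0.004, 0.021, -0.001, 0.0, -0.0, -0.0]])
wrist tip [ 0.5193 -0.0873  0.0929] [319.2 197.9] fast [320. 193.]
crop origin 280 155
scene tip [ 0.5193 -0.0873  0.0929] [405.1 180.4] fast [403.7 185.1]
crop origin 364 143
```

View pics/look6.png

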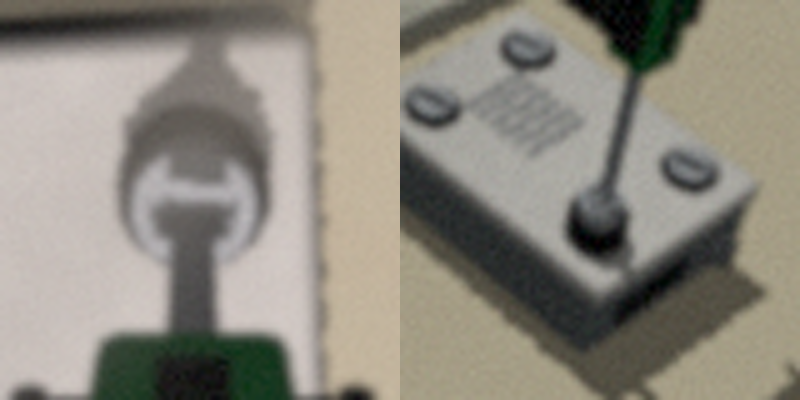

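```bash
python3 - <<'E'
from h import *
c,s=pickle.load(open('wrist6.pkl','rb'))
a=cv2.resize(c['img'][170:215,295:345,::-1],None,fx=12,fy=12,interpolation=cv2.INTER_CUBIC); cv2.imwrite('pics/c7.png',a)
C=cloud(c,s); print(np.c_[np.arange(184,212),C[184:212,319].round(4),C[184:212,310].round(4)])
E
```

```text
[[ 1.840e+02  5.082e-01 -8.870e-02  8.460e-02  5.114e-01 -9.720e-02
   7.580e-02]
 [ 1.850e+02  5.092e-01 -8.860e-02  8.460e-02  5.170e-01 -9.710e-02
   5.870e-02]
 [ 1.860e+02  5.102e-01 -8.850e-02  8.450e-02  5.126e-01 -9.700e-02
   7.870e-02]
 [ 1.870e+02  5.110e-01 -8.840e-02  8.510e-02  5.123e-01 -9.690e-02
   8.350e-02]
 [ 1.880e+02  5.129e-01 -8.820e-02  8.150e-02  5.127e-01 -9.680e-02
   8.580e-02]
 [ 1.890e+02  5.136e-01 -8.810e-02  8.260e-02  5.141e-01 -9.670e-02
   8.430e-02]
 [ 1.900e+02  5.144e-01 -8.800e-02  8.340e-02  5.148e-01 -9.660e-02
   8.530e-02]
 [ 1.910e+02  5.157e-01 -8.790e-02  8.210e-02  5.157e-01 -9.650e-02
   8.540e-02]
 [ 1.920e+02  5.166e-01 -8.780e-02  8.270e-02  5.169e-01 -9.640e-02
   8.470e-02]
 [ 1.930e+02  5.178e-01 -8.770e-02  8.200e-02  5.179e-01 -9.630e-02
   8.490e-02]
 [ 1.940e+02        nan        nan        nan  5.189e-01 -9.620e-02
   8.480e-02]
 [ 1.950e+02  5.211e-01 -8.730e-02  7.760e-02  5.206e-01 -9.610e-02
   8.240e-02]
 [ 1.960e+02  5.220e-01 -8.720e-02  7.790e-02  5.214e-01 -9.600e-02
   8.320e-02]
 [ 1.970e+02  5.224e-01 -8.720e-02
[... 496 characters left out ...]
184e-01  5.280e-01 -9.530e-02
   8.460e-02]
 [ 2.040e+02  5.159e-01 -8.800e-02  1.214e-01  5.289e-01 -9.520e-02
   8.490e-02]
 [ 2.050e+02  5.158e-01 -8.800e-02  1.241e-01  5.299e-01 -9.510e-02
   8.490e-02]
 [ 2.060e+02  5.159e-01 -8.800e-02  1.265e-01  5.392e-01 -9.480e-02
   6.050e-02]
 [ 2.070e+02  5.159e-01 -8.800e-02  1.290e-01  5.409e-01 -9.470e-02
   5.900e-02]
 [ 2.080e+02  5.157e-01 -8.800e-02  1.322e-01  5.418e-01 -9.460e-02
   5.960e-02]
 [ 2.090e+02  5.161e-01 -8.800e-02  1.334e-01  5.432e-01 -9.440e-02
   5.860e-02]
 [ 2.100e+02  5.160e-01 -8.800e-02  1.362e-01  5.442e-01 -9.430e-02
   5.920e-02]
 [ 2.110e+02  5.159e-01 -8.800e-02  1.387e-01  5.455e-01 -9.420e-02
   5.850e-02]]
```

View pics/c7.png

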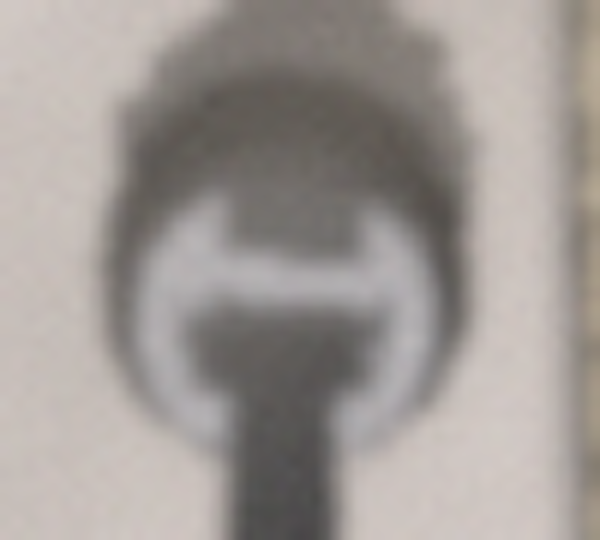

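```bash
python3 -m inch '[[-0.012,0.012,0.05,0,0,0],[0,0,0.05,0,0,0],[0,0,0.04,0,0,0],[0,0,0,0,0,0],[0,0,0,0,0,0]]'; python3 plan.py 0.5195 -0.0868 0.195 186.2 1;python3 -m inch '[[0,0,0.02,0,0,0],[0,0,0.02,0,0,0],[0,0,0.02,0,0,0],[0,0,0,0,0,0]]'; python3 plan.py 0.5195 -0.0868 0.195 186.2 1
```

```text
time: 9.98
ee_pos: [0.5198, -0.087, 0.1894]
eef_rot: [-0.054, 0.999, -0.0, 0.0]
ft_force: [0.2, 0.0, -3.0]
width: 0.0244
t 9.97 pos [ 0.5198 -0.087   0.1894] hd -173.81 zax [ 1.e-04 -1.e-04 -1.e+00] q [ 0.71  0.21 -0.71  1.73  0.14  1.25  1.65] F [ 0.2  0.  -3. ] w 0.0244
(1, [[0.006, 0.004, -0.14, -0.0, 0.0, -0.0]])
time: 10.48
ee_pos: [0.5197, -0.087, 0.1869]
eef_rot: [-0.054, 0.999, -0.0, -0.0]
ft_force: [-0.5, 1.3, -1.8]
width: 0.0246
t 10.47 pos [ 0.5197 -0.087   0.1869] hd -173.82 zax [-1.e-04 -0.e+00 -1.e+00] q [ 0.71  0.21 -0.71  1.74  0.14  1.25  1.65] F [-0.5  1.3 -1.8] w 0.0246
(1, [[0.004, 0.005, -0.203, -0.0, -0.0, -0.0]])
```

```bash
for i in 1; do python3 -m inch '[[0,0,0.02,0,0,0],[0,0,0.02,0,0,0],[0,0,0,0,0,0]]';done; python3 plan.py 0.5195 -0.0868 0.195 186.2 1;python3 -m inch '[[0,0,0.02,0,0,0],[0,0,0.02,0,0,0],[0,0,0,0,0,0]]'; python3 plan.py 0.5195 -0.0868 0.195 186.2 1; python3 look.py 8
```

```text
time: 10.85
ee_pos: [0.5197, -0.087, 0.1853]
eef_rot: [-0.054, 0.999, -0.0, -0.0]
ft_force: [-0.7, 0.3, -0.9]
width: 0.0249
t 10.85 pos [ 0.5197 -0.087   0.1853] hd -173.82 zax [-0.e+00 -1.e-04 -1.e+00] q [ 0.71  0.21 -0.71  1.74  0.14  1.25  1.65] F [-0.7  0.3 -0.9] w 0.0249
(1, [[0.004, 0.005, -0.243, -0.0, -0.0, -0.0]])
time: 11.22
ee_pos: [0.5197, -0.0869, 0.1837]
eef_rot: [-0.054, 0.999, -0.0, -0.0]
ft_force: [0.9, -0.8, -0.9]
width: 0.0246
t 11.22 pos [ 0.5197 -0.0869  0.1837] hd -173.81 zax [-1.e-04 -0.e+00 -1.e+00] q [ 0.71  0.21 -0.71  1.74  0.14  1.24  1.65] F [ 0.9 -0.8 -0.9] w 0.0246
(1, [[0.004, 0.004, -0.283, -0.0, -0.0, -0.0]])
wrist tip [ 0.5197 -0.0869  0.0817] [319.2 197.9] fast [319.7 196. ]
crop origin 279 157
scene tip [ 0.5197 -0.0869  0.0817] [404.1 183.6] fast [403.7 185.1]
crop origin 364 144
```

View pics/look8.png

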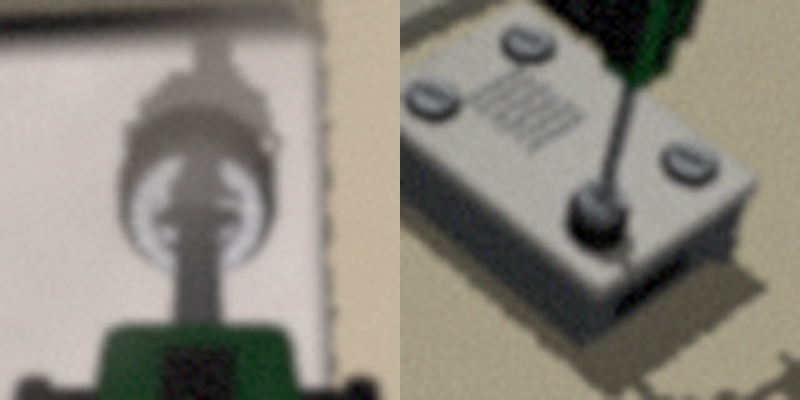

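```bash
python3 -m inch '[[0,0,0.02,0,0,0],[0,0,0.01,0,0,0],[0,0,0,0,0,0]]'; python3 -m inch '[[0,0,0.02,0,0,0],[0,0,0.01,0,0,0],[0,0,0,0,0,0]]';
```

```text
time: 11.7
ee_pos: [0.5197, -0.087, 0.1825]
eef_rot: [-0.054, 0.999, -0.0, -0.0]
ft_force: [-0.4, 0.5, -2.7]
width: 0.0247
time: 12.08
ee_pos: [0.5197, -0.087, 0.1813]
eef_rot: [-0.054, 0.999, -0.0, 0.0]
ft_force: [0.5, 0.7, -2.4]
width: 0.0246
```

```bash
python3 -m inch '[[0,0,0.02,0,0,0],[0,0,0.01,0,0,0],[0,0,0,0,0,0]]';
```

```text
time: 12.45
ee_pos: [0.5198, -0.087, 0.1804]
eef_rot: [-0.054, 0.999, -0.0, 0.0]
ft_force: [-0.6, 0.1, 1.7]
width: 0.0249
```

```bash
python3 -m inch '[[0,0,0.015,0,0,0],[0,0,0.01,0,0,0],[0,0,0,0,0,0]]'; python3 -m inch '[[0,0,0.015,0,0,0],[0,0,0.01,0,0,0],[0,0,0,0,0,0]]';
```

```text
time: 12.82
ee_pos: [0.5199, -0.0869, 0.1794]
eef_rot: [-0.054, 0.999, -0.0, 0.0]
ft_force: [-1.1, 0.2, 4.0]
width: 0.0249
time: 13.2
ee_pos: [0.5199, -0.087, 0.1784]
eef_rot: [-0.054, 0.999, -0.0, 0.0]
ft_force: [-1.7, 0.3, 5.3]
width: 0.0247
```

```bash
python3 -m inch '[[0,0,0.015,0,0,0],[0,0,0.01,0,0,0],[0,0,0,0,0,0]]'; python3 -m inch '[[0,0,0.01,0,0,0],[0,0,0.005,0,0,0],[0,0,0,0,0,0]]';
```

```text
time: 13.58
ee_pos: [0.5199, -0.087, 0.1775]
eef_rot: [-0.054, 0.999, -0.0, 0.0]
ft_force: [-2.2, 0.4, 7.0]
width: 0.0247
time: 13.95
ee_pos: [0.5199, -0.0869, 0.177]
eef_rot: [-0.054, 0.999, -0.0, 0.0]
ft_force: [-1.2, -0.7, 8.0]
width: 0.025
```

```bash
python3 -m inch '[[0,0,0.01,0,0,0],[0,0,0.005,0,0,0],[0,0,0,0,0,0]]'; python3 -m inch '[[0,0,0.01,0,0,0],[0,0,0,0,0,0],[0,0,0,0,0,0]]';
```

```text
time: 14.32
ee_pos: [0.5199, -0.0869, 0.1764]
eef_rot: [-0.054, 0.999, -0.0, 0.0]
ft_force: [-2.1, 0.3, 8.7]
width: 0.0249
time: 14.7
ee_pos: [0.52, -0.0869, 0.1761]
eef_rot: [-0.054, 0.999, -0.0, 0.0]
ft_force: [-2.8, 1.0, 9.2]
width: 0.0249
```

```bash
python3 -m inch '[[0,0,0.01,0,0,0],[0,0,0,0,0,0],[0,0,0,0,0,0]]'; python3 -m inch '[[0,0,0.01,0,0,0],[0,0,0,0,0,0],[0,0,0,0,0,0]]';
```

```text
time: 15.08
ee_pos: [0.5201, -0.0869, 0.1761]
eef_rot: [-0.054, 0.999, -0.0, 0.0]
ft_force: [-2.5, -0.3, 12.3]
width: 0.0249
time: 15.45
ee_pos: [0.5201, -0.0869, 0.1759]
eef_rot: [-0.054, 0.999, -0.0, 0.0]
ft_force: [-4.8, 0.5, 14.5]
width: 0.0247
```

```bash
cat > st.py <<'E'
from bench import read_state
from h import *
s=read_state();X=R.from_quat(s['eef_rot']).as_matrix()
print('t',round(s['time'],2),'pos',s['ee_pos'].round(4),'hd',round(np.degrees(np.arctan2(X[1,0],X[0,0]))%360,2),'tilt',X[:2,2].round(4),'F',s['ft_force'].round(1),'T',s['torque'].round(3),'w',round(s['width'],4),'q7',s['joint_positions'][6].round(2),'tq7',s['joint_torque'][6].round(3))
E
python3 st.py; python3 -m inch '[[0,0.0015,0,0,0,0.03],[0,0.0015,0,0,0,0.03],[0,0.0015,0,0,0,0.03]]'>/dev/null; python3 st.py
```

```text
t 15.45 pos [ 0.5201 -0.0869  0.1759] hd 186.18 tilt [ 0.001  -0.0006] F [-4.8  0.5 14.5] T [0.277 1.244 0.046] w 0.0247 q7 1.64 tq7 0.0
t 15.82 pos [ 0.5205 -0.0869  0.176 ] hd 175.27 tilt [ 0.0019 -0.0009] F [-2.8 -0.5 13.1] T [0.032 0.678 0.078] w 0.0247 q7 1.46 tq7 0.995
```

```bash
python3 -m inch '[[0,0.0015,0,0,0,0.03],[0,0.0015,0,0,0,0.03],[0,0.0015,0,0,0,0.03]]'>/dev/null; python3 st.py;  python3 -m inch '[[0,0.0015,0,0,0,0.03],[0,0.0015,0,0,0,0.03],[0,0.0015,0,0,0,0.03]]'>/dev/null; python3 st.py
```

```text
t 16.2 pos [ 0.5205 -0.087   0.176 ] hd 164.46 tilt [ 0.002  -0.0011] F [-2.1 -0.4 13.3] T [-0.131  0.698  0.061] w 0.0248 q7 1.27 tq7 0.996
t 16.57 pos [ 0.5205 -0.087   0.176 ] hd 153.65 tilt [ 0.0019 -0.0013] F [-4.  -0.9 13. ] T [-0.352  0.748  0.039] w 0.0241 q7 1.09 tq7 0.996
```

```bash
python3 -m inch '[[0,0.0015,0,0,0,0.03],[0,0.0015,0,0,0,0.03],[0,0.0015,0,0,0,0.03]]'>/dev/null; python3 st.py;  python3 -m inch '[[0,0.0015,0,0,0,0.03],[0,0.0015,0,0,0,0.03],[0,0.0015,0,0,0,0.03]]'>/dev/null; python3 st.py
```

```text
t 16.95 pos [ 0.5205 -0.087   0.176 ] hd 142.84 tilt [ 0.0017 -0.0016] F [-3.  -1.8 13.5] T [-0.509  0.874  0.079] w 0.0246 q7 0.9 tq7 0.997
t 17.32 pos [ 0.5205 -0.087   0.1759] hd 132.03 tilt [ 0.0014 -0.0017] F [-4.  -1.9 13. ] T [-0.663  1.021  0.024] w 0.0243 q7 0.72 tq7 0.998
```

```bash
python3 -m inch '[[0,0.0015,0,0,0,0.03],[0,0.0015,0,0,0,0.03],[0,0.0015,0,0,0,0.02]]'>/dev/null; python3 st.py;  python3 -m inch '[[0,0.001,0,0,0,0.02],[0,0.001,0,0,0,0.02]]'>/dev/null; python3 st.py
```

```text
t 17.7 pos [ 0.5206 -0.0869  0.176 ] hd 122.45 tilt [ 0.0013 -0.0018] F [-4.  -1.4 13.4] T [-0.704  1.173  0.017] w 0.0247 q7 0.55 tq7 0.475
t 17.95 pos [ 0.5205 -0.0869  0.1759] hd 117.67 tilt [ 0.0011 -0.0018] F [-3.1 -1.7 13.4] T [-0.695  1.213  0.026] w 0.025 q7 0.47 tq7 0.655
```

Near the expected stop band now: about 114° means locked and about 105° is the stop. I'll take smaller turns.

```bash
python3 -m inch '[[0,0.001,0,0,0,0.02],[0,0.001,0,0,0,0.015]]'>/dev/null; python3 st.py;  python3 -m inch '[[0,0,0,0,0,0.015],[0,0,0,0,0,0.01]]'>/dev/null; python3 st.py;  python3 -m inch '[[0,0,0,0,0,0.01],[0,0,0,0,0,0.01]]'>/dev/null; python3 st.py
```

```text
t 18.2 pos [ 0.5206 -0.087   0.176 ] hd 113.48 tilt [ 0.001  -0.0019] F [-4.2 -2.3 13.4] T [-0.788  1.278  0.018] w 0.0248 q7 0.4 tq7 0.393
t 18.45 pos [ 0.5206 -0.0869  0.176 ] hd 110.5 tilt [ 0.001  -0.0019] F [-3.8 -2.7 14.1] T [-0.714  1.241  0.021] w 0.025 q7 0.35 tq7 0.221
t 18.7 pos [ 0.5205 -0.087   0.1759] hd 108.11 tilt [ 0.0009 -0.0019] F [-4.5 -2.1 14.2] T [-0.754  1.3    0.026] w 0.0248 q7 0.31 tq7 0.311
```

```bash
for i in 1; do python3 -m inch '[[0,0,0,0,0,0.01],[0,0,0,0,0,0.01]]'>/dev/null; python3 st.py;python3 -m inch '[[0,0,0,0,0,0.01],[0,0,0,0,0,0.005]]'>/dev/null; python3 st.py; done
```

```text
t 18.95 pos [ 0.5207 -0.0867  0.176 ] hd 105.71 tilt [ 0.0014 -0.0016] F [-4.7 -1.9 13.1] T [-0.469  0.871  0.048] w 0.0245 q7 0.27 tq7 0.314
t 19.2 pos [ 0.5209 -0.0865  0.176 ] hd 103.94 tilt [ 0.0018 -0.0012] F [-3.3 -1.1 12.3] T [-0.278  0.708 -0.011] w 0.0247 q7 0.24 tq7 0.056
```

```bash
python3 -m inch '[[0,0,0,0,0,0.008],[0,0,0,0,0,0.005]]'>/dev/null; python3 st.py; python3 look.py 9
```

```text
t 19.45 pos [ 0.521  -0.0863  0.176 ] hd 102.39 tilt [ 0.002  -0.0011] F [-2.2 -0.8 12.2] T [-0.239  0.626 -0.007] w 0.0243 q7 0.21 tq7 0.089
wrist tip [ 0.5212 -0.0864  0.074 ] [317.6 197.4] fast [315.3 197.9]
crop origin 276 158
scene tip [ 0.5212 -0.0864  0.074 ] [402.9 185.5] fast [403.7 185.1]
crop origin 363 145
```

View pics/look9.png

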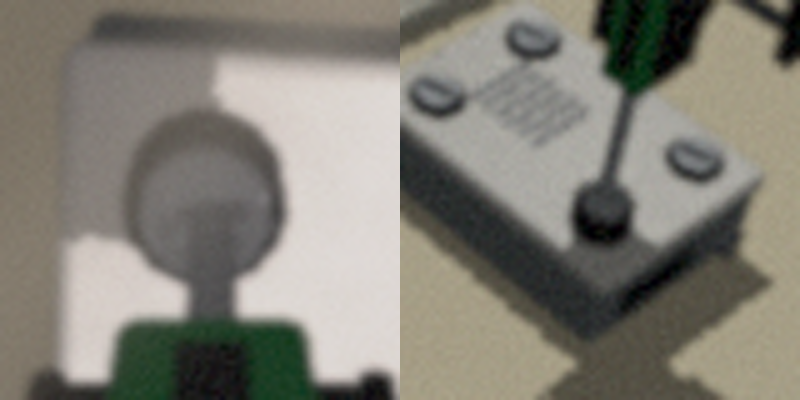

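```bash
python3 - <<'E'
from h import *
c,s=pickle.load(open('wrist9.pkl','rb'))
g=c['img'][175:225,290:345,::-1].astype(float); g=np.clip((g-60)*2.2,0,255).astype(np.uint8)
cv2.imwrite('pics/c10.png',cv2.resize(g,None,fx=11,fy=11,interpolation=cv2.INTER_CUBIC))
E
```

```text
(no output)
```

View pics/c10.png

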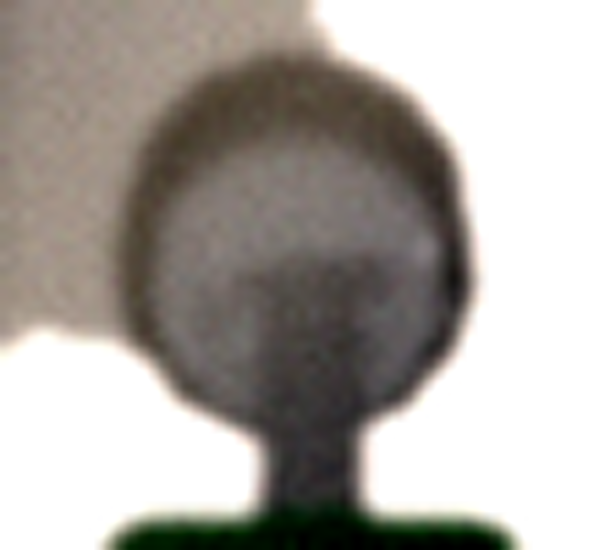

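```bash
python3 -m inch '[[0,0,0,0,0,0.008],[0,0,0,0,0,0],[0,0,0,0,0,0]]'>/dev/null; python3 st.py;python3 -m inch '[[0,0,0,0,0,0.008],[0,0,0,0,0,0],[0,0,0,0,0,0]]'>/dev/null; python3 st.py;
```

```text
t 19.93 pos [ 0.521  -0.0863  0.176 ] hd 101.45 tilt [ 0.002 -0.001] F [-1.6 -1.6 12. ] T [-0.198  0.604  0.044] w 0.0248 q7 0.19 tq7 -0.045
t 20.3 pos [ 0.521  -0.0863  0.176 ] hd 100.5 tilt [ 0.0021 -0.001 ] F [-2.4 -0.8 11.7] T [-0.186  0.576  0.108] w 0.0246 q7 0.18 tq7 -0.051
```

```bash
for i in 1 2 3; do python3 -m inch '[[0,0,0,0,0,0]]'>/dev/null; python3 st.py;done; python3 -m inch '[[0,0,0,0,0,0.006],[0,0,0,0,0,0]]'>/dev/null; python3 st.py; python3 -m inch '[[0,0,0,0,0,0]]'>/dev/null; python3 st.py
```

```text
t 20.43 pos [ 0.5211 -0.0863  0.176 ] hd 100.5 tilt [ 0.0021 -0.001 ] F [-2.  -0.2 12.6] T [-0.208  0.676  0.03 ] w 0.0246 q7 0.18 tq7 -0.046
t 20.55 pos [ 0.5211 -0.0863  0.176 ] hd 100.5 tilt [ 0.0021 -0.001 ] F [-1.5 -0.2 12.8] T [-0.117  0.62   0.047] w 0.025 q7 0.18 tq7 -0.046
t 20.68 pos [ 0.521  -0.0863  0.176 ] hd 100.5 tilt [ 0.0021 -0.001 ] F [-1.6  0.3 11.9] T [-0.182  0.651  0.02 ] w 0.0247 q7 0.18 tq7 -0.046
t 20.93 pos [ 0.5211 -0.0862  0.176 ] hd 99.77 tilt [ 0.0021 -0.001 ] F [-2.5 -1.7 12.8] T [-0.161  0.608  0.001] w 0.0248 q7 0.16 tq7 -0.16
t 21.05 pos [ 0.5211 -0.0863  0.176 ] hd 99.78 tilt [ 0.0021 -0.001 ] F [-1.9 -0.2 11.6] T [-0.189  0.58   0.053] w 0.0249 q7 0.16 tq7 -0.059
```

```bash
python3 -m inch '[[0,0,0,0,0,-0.02],[0,0,0,0,0,-0.03],[0,0,-0.02,0,0,0]]'>/dev/null; python3 st.py; python3 -m inch '[[0,0,-0.05,0,0,0],[0,0,-0.05,0,0,0],[0,0,-0.1,0,0,0],[0,0,-0.2,0,0,0],[0,0,-0.3,0,0,0]]'>/dev/null; python3 st.py; python3 -m inch '[[0,0,-0.5,0,0,0],[0,0,-0.5,0,0,0],[0,0,0,0,0,0],[0,0,0,0,0,0]]'>/dev/null; python3 st.py; python3 look.py 11
```

```text
t 21.43 pos [ 0.5211 -0.0862  0.1765] hd 105.83 tilt [ 0.0022 -0.0007] F [-0.3 -0.   8.3] T [-0.141  0.055 -0.035] w 0.0249 q7 0.27 tq7 0.545
t 22.05 pos [ 0.5199 -0.0858  0.2037] hd 105.79 tilt [-0.0012  0.0004] F [ 0.6  0.5 -0.4] T [ 0.059 -0.067  0.006] w 0.0247 q7 0.28 tq7 -0.094
t 22.55 pos [ 0.52   -0.0859  0.243 ] hd 105.79 tilt [-0.0007  0.    ] F [ 1.   0.2 -2. ] T [ 0.024 -0.084  0.015] w 0.0246 q7 0.29 tq7 0.005
wrist tip [ 0.5199 -0.0859  0.141 ] [317.6 197.3] fast [316.8 181.1]
crop origin 277 149
scene tip [ 0.5199 -0.0859  0.141 ] [408.1 166.1] fast [403.7 185.1]
crop origin 366 136
```

View pics/look11.png

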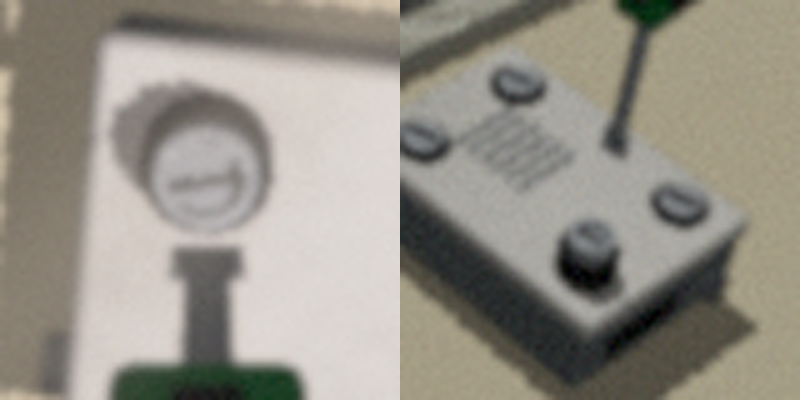

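```bash
python3 - <<'E'
from h import *
c,s=pickle.load(open('wrist11.pkl','rb'))
g=c['img'][168:200,300:335,::-1]
cv2.imwrite('pics/c12.png',cv2.resize(g,None,fx=16,fy=16,interpolation=cv2.INTER_CUBIC))
E
```

```text
(no output)
```

View pics/c12.png

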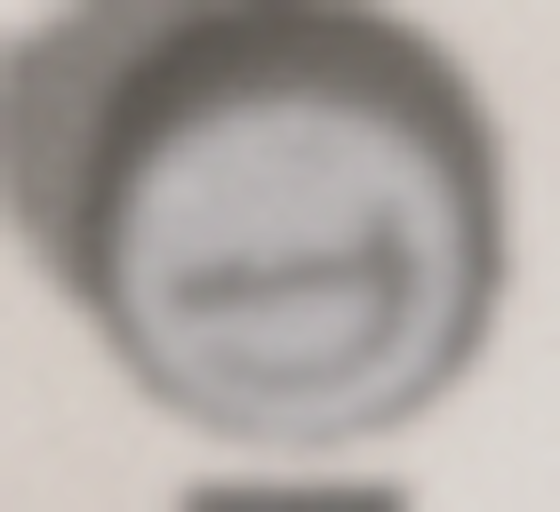

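```bash
python3 plan.py 0.4604 0.2467 0.262 137.7 20
```

```text
t 22.65 pos [ 0.5198 -0.0859  0.2427] hd 105.79 zax [-1.4e-03  2.0e-04 -1.0e+00] q [ 0.59  0.15 -0.56  1.66  0.08  1.35  0.29] F [-0.1  0.4 -2.6] w 0.025
(9, [[0.934, 0.092, -0.053, -0.0, -0.0, -0.03], [0.926, 0.15, -0.053, -0.0, -0.0, -0.03], [0.915, 0.207, -0.053, -0.0, -0.0, -0.03], [0.901, 0.263, -0.054, -0.0, -0.0, -0.03], [0.883, 0.319, -0.054, -0.0, -0.0, -0.03], [0.861, 0.373, -0.054, -0.0, -0.0, -0.03], [0.837, 0.425, -0.054, -0.0, -0.0, -0.03], [0.809, 0.476, -0.054, -0.0, -0.0, -0.03], [0.778, 0.525, -0.054, -0.0, -0.0, -0.03]])
```

```bash
python3 -m inch '[[0.47,0.05,-0.05,0,0,-0.015],[0.47,0.05,-0.05,0,0,-0.015],[0.93,0.15,-0.05,0,0,-0.03],[0.91,0.21,-0.05,0,0,-0.03],[0.9,0.26,-0.05,0,0,-0.03]]'>/dev/null;python3 -m inch '[[0.88,0.32,-0.05,0,0,-0.03],[0.86,0.37,-0.05,0,0,-0.03],[0.84,0.43,-0.05,0,0,-0.03],[0.81,0.48,-0.05,0,0,-0.03],[0.39,0.26,-0.03,0,0,-0.015]]'>/dev/null; python3 -m inch '[[0.39,0.26,-0.03,0,0,-0.015],[0,0,0,0,0,0],[0,0,0,0,0,0],[0,0,0,0,0,0]]'>/dev/null;python3 st.py;python3 plan.py 0.4604 0.2467 0.22 137.7 20
python3 - <<'E'
from bench import read_state, camera
from h import *
s=read_state(); o=[]
for n in('wrist','scene'):
    c=camera(n); pickle.dump((c,s),open(f"{n}13.pkl","wb"))
    u,v=proj(c,[.4612,.246,.11],s)[0].round().astype(int); u0,v0=u-40,v-30; print(n,u0,v0, proj(c,[.4612,.246,.1],s))
    o.append(cv2.resize(c['img'][v0:v0+80,u0:u0+80,::-1],(400,400),interpolation=cv2.INTER_CUBIC))
cv2.imwrite('pics/look13.png',np.hstack(o))
E
```

```text
t 24.4 pos [0.4592 0.2454 0.2638] hd 138.07 tilt [ 0.     -0.0006] F [-0.1  0.6 -0.9] T [ 0.077 -0.136  0.031] w 0.0247 q7 0.17 tq7 0.003
t 24.4 pos [0.4592 0.2454 0.2638] hd 138.07 zax [ 0.e+00 -6.e-04 -1.e+00] q [ 0.21  0.16 -0.87  1.63  0.13  1.4   0.17] F [-0.1  0.6 -0.9] w 0.0247
(2, [[0.0, 0.023, 0.548, -0.0, 0.0, 0.002], [0.0, 0.022, 0.548, -0.0, 0.0, 0.002]])
wrist 280 154 [[319.92557871 182.07519993]]
scene 252 221 [[292.32445307 253.6998384 ]]
```

View pics/look13.png

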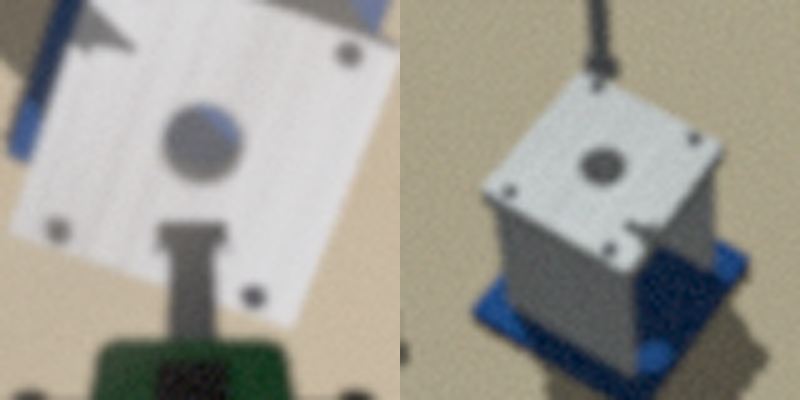

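```bash
python3 -m inch '[[0,0.023,0.3,0,0,0],[0,0.022,0.5,0,0,0.003],[0,0,0.4,0,0,0],[0,0,0,0,0,0],[0,0,0,0,0,0]]'>/dev/null;python3 plan.py 0.4604 0.2467 0.117 137.7 20
```

```text
t 25.12 pos [0.4601 0.248  0.2163] hd 137.83 zax [ 4.e-04  3.e-04 -1.e+00] q [ 0.2   0.2  -0.87  1.7   0.16  1.31  0.13] F [-0.2  0.5 -1.1] w 0.0248
(3, [[-0.009, -0.007, 0.828, 0.0, 0.0, 0.0], [-0.009, -0.007, 0.828, 0.0, 0.0, 0.0], [-0.009, -0.007, 0.828, 0.0, 0.0, 0.0]])
```

```bash
python3 -m inch '[[-0.027,-0.02,0,0,0,0],[0,0,0.2,0,0,0],[0,0,0.4,0,0,0],[0,0,0.4,0,0,0],[0,0,0.2,0,0,0]]'>/dev/null;python3 plan.py 0.4604 0.2467 0.117 137.7 20
```

```text
t 25.75 pos [0.4596 0.2462 0.1662] hd 137.83 zax [-1.8e-03 -7.0e-04 -1.0e+00] q [ 0.18  0.25 -0.86  1.77  0.2   1.22  0.11] F [-0.5  0.8 -1.8] w 0.0247
(2, [[-0.004, 0.013, 0.615, -0.0, -0.0, 0.001], [-0.003, 0.012, 0.615, -0.0, -0.0, 0.001]])
```

```bash
python3 -m inch '[[0,0.012,0.3,0,0,0],[0,0.012,0.4,0,0,0],[0,0,0.25,0,0,0],[0,0,0.15,0,0,0],[0,0,0,0,0,0]]'>/dev/null;python3 plan.py 0.4604 0.2467 0.117 137.7 20; python3 -m inch '[[0,0,0.04,0,0,0],[0,0,0,0,0,0]]'>/dev/null;python3 plan.py 0.4604 0.2467 0.117 137.7 20
```

```text
t 26.38 pos [0.4607 0.2472 0.1236] hd 137.83 zax [-5.e-04 -2.e-04 -1.e+00] q [ 0.16  0.3  -0.84  1.82  0.24  1.14  0.07] F [ 1.  -0.5 -0.6] w 0.0247
(1, [[-0.004, -0.015, 0.166, -0.0, -0.0, 0.001]])
t 26.62 pos [0.461  0.2473 0.1226] hd 137.82 zax [ 5.e-04  1.e-04 -1.e+00] q [ 0.16  0.3  -0.84  1.82  0.25  1.13  0.07] F [ 0.2  0.5 -2. ] w 0.0245
(1, [[0.001, -0.021, 0.139, 0.0, 0.0, 0.001]])
```

```bash
python3 -m inch '[[0,-0.02,0.04,0,0,0],[0,0,0.04,0,0,0],[0,0,0,0,0,0]]'>/dev/null;python3 st.py; python3 -m inch '[[0,0,0.03,0,0,0],[0,0,0.02,0,0,0],[0,0,0,0,0,0]]'>/dev/null;python3 st.py
```

```text
t 27.0 pos [0.4603 0.2466 0.119 ] hd 137.82 tilt [-0.0001 -0.0001] F [-0.4 -0.2 -1.1] T [ 0.026 -0.17  -0.009] w 0.0249 q7 0.07 tq7 -0.015
t 27.38 pos [0.4603 0.2466 0.1171] hd 137.82 tilt [-0.0001 -0.0001] F [-0.4 -0.4 -2.2] T [ 0.072 -0.164  0.008] w 0.0248 q7 0.06 tq7 -0.008
```

```bash
python3 -m inch '[[0,0,0.015,0,0,0],[0,0,0,0,0,0]]'>/dev/null;python3 st.py; python3 -m inch '[[0,0,0.015,0,0,0],[0,0,0,0,0,0]]'>/dev/null;python3 st.py
```

```text
t 27.62 pos [0.4604 0.2467 0.1169] hd 137.82 tilt [ 0.0002 -0.0002] F [-2.3 -1.   5.3] T [-0.302  0.389  0.017] w 0.0246 q7 0.06 tq7 -0.005
t 27.88 pos [0.4604 0.2467 0.1168] hd 137.82 tilt [ 0.0004 -0.0006] F [-4.1 -2.5 12.1] T [-0.74  1.06  0.01] w 0.0244 q7 0.06 tq7 -0.005
```

Seated on its shoulder at the same height as at the start (0.117). I'll relieve the load and open.

```bash
python3 -m inch '[[0,0,-0.015,0,0,0],[0,0,-0.01,0,0,0],[0,0,0,0,0,0]]'>/dev/null;python3 st.py; python3 -m inch '[[0,0,0,0,0,0],[0,0,0,0,0,0],[0,0,0,0,0,0],[0,0,0,0,0,0],[0,0,0,0,0,0]]' 1 >/dev/null; python3 -m inch '[[0,0,0,0,0,0],[0,0,0,0,0,0],[0,0,0,0,0,0],[0,0,0,0,0,0]]'; python3 st.py
```

```text
t 28.25 pos [0.4603 0.2467 0.1169] hd 137.82 tilt [0.0001 0.    ] F [-1.3  0.2  2.1] T [-0.101  0.064 -0.029] w 0.0245 q7 0.06 tq7 0.003
time: 29.38
ee_pos: [0.4603, 0.2467, 0.1169]
eef_rot: [0.36, 0.933, -0.0, 0.0]
ft_force: [-0.1, 0.9, 0.3]
width: 0.0867
t 29.38 pos [0.4603 0.2467 0.1169] hd 137.82 tilt [ 0. -0.] F [-0.1  0.9  0.3] T [ 0.063 -0.191  0.042] w 0.0867 q7 0.06 tq7 0.0
```

```bash
python3 -m inch '[[0,0,-0.3,0,0,0],[0,0,-0.6,0,0,0],[0,0,-0.9,0,0,0],[0,0,-0.9,0,0,0],[0,0,-0.9,0,0,0]]' >/dev/null; python3 -m inch '[[-0.8,0,-0.5,0,0,0],[-0.9,0,0,0,0,0],[-0.9,0,0,0,0,0],[-0.5,0,0,0,0,0],[0,0,0,0,0,0]]'; python3 -m inch '[[0,0,0,0,0,0],[0,0,0,0,0,0]]' >/dev/null
python3 - <<'E'
from bench import read_state, camera
from h import *
s=read_state()
for n in('wrist','scene','top'):
    c=camera(n); pickle.dump((c,s),open(f"{n}14.pkl","wb")); cv2.imwrite(f'pics/{n}14.png',c['img'][:,:,::-1])
    C=cloud(c,s); d=np.hypot(C[...,0]-.461,C[...,1]-.2455)
    for lo,hi in((.165,.182),(.094,.106)):
        g=(d<.06)&(C[...,2]>lo)&(C[...,2]<hi); P=C[g]
        if len(P)>20: print(n,len(P),P.mean(0).round(4),cv2.minAreaRect(P[:,:2].astype(np.float32)*1000))
E
```

```text
time: 30.62
ee_pos: [0.5525, 0.1629, 0.2809]
eef_rot: [0.361, 0.933, 0.0, -0.0]
ft_force: [-1.1, 0.6, -0.0]
width: 0.0869
wrist 893 [0.4614 0.2451 0.174 ] ((461.16363525390625, 245.67434692382812), (23.895977020263672, 24.877023696899414), 47.50004577636719)
wrist 3471 [0.4624 0.2448 0.0998] ((461.1172790527344, 245.6860809326172), (70.09456634521484, 70.88500213623047), 27.902570724487305)
scene 165 [0.4587 0.2476 0.1725] ((460.84063720703125, 246.8385772705078), (24.256010055541992, 25.99469566345215), 46.59898376464844)
scene 792 [0.4532 0.25   0.0987] ((462.10546875, 246.63829040527344), (71.8204345703125, 71.84542846679688), 28.014291763305664)
top 172 [0.4606 0.2453 0.1747] ((460.83624267578125, 246.13925170898438), (25.180009841918945, 24.189096450805664), 46.47468185424805)
top 505 [0.4509 0.2574 0.1008] ((455.8932189941406, 256.916259765625), (70.54327392578125, 46.140838623046875), 29.039079666137695)
```

View pics/scene14.png

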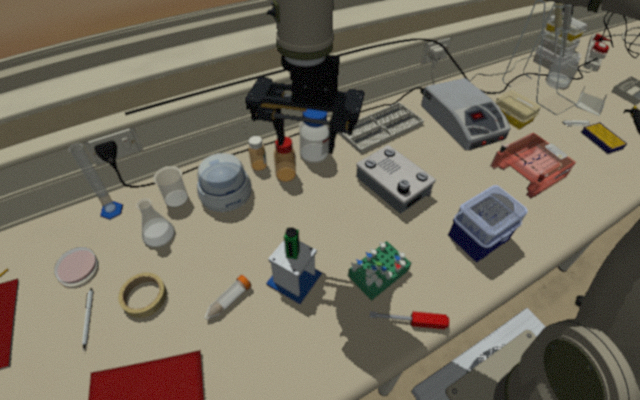

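View pics/wrist14.png

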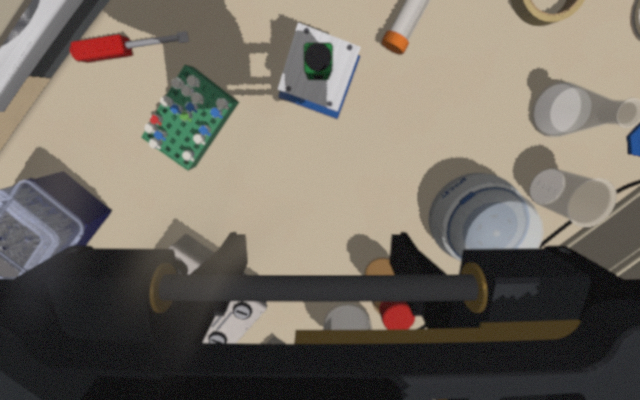

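View pics/top14.png

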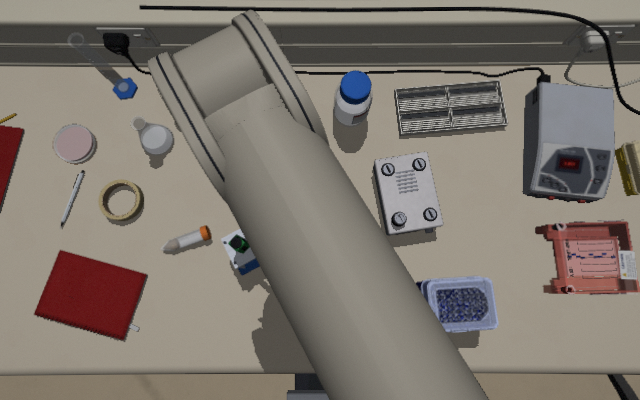

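The driver's handle sits where it started: wrist (318,55), top at z ≈ 0.174, square and upright. Rack and bottle are unmoved, and the gripper is clear. One last check of the slot before handing in.

```bash
python3 - <<'E'
from h import *
o=[]
for k in('top14',):
    c,s=pickle.load(open(k+'.pkl','rb')); o.append(cv2.resize(c['img'][205:233,385:413,::-1],(390,390),interpolation=cv2.INTER_CUBIC))
c=pickle.load(open('top0.pkl','rb')); o.insert(0,cv2.resize(c['img'][205:233,385:413,::-1],(390,390),interpolation=cv2.INTER_CUBIC))
cv2.imwrite('pics/c15.png',np.hstack(o))
E
```

```text
(no output)
```

View pics/c15.png

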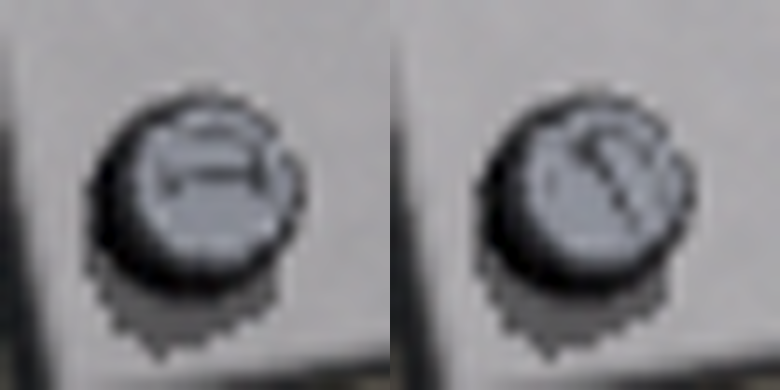

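```bash
python3 -c "
from bench import close_job, read_state
print(read_state()['time']); print(close_job())"
```

```text
31.025
the job is handed in; nothing more can be done
None
```

I locked the open fastener and put the screwdriver back upright in its stand, then handed the job in at about 31 s of the 64 s allowed. No verdict is reported.

- **Push:** I gripped the green driver across its flats. The blade went into the slot to the 4 mm hard stop with about 13 to 16 N by the wrist sensor, against the 25 N limit.
- **Turn:** I kept it pushed in and turned the tool about 86° clockwise, then turned it back about 6° within the blade's play so it would lift out freely.
- **Return:** The driver is in the hole with its shoulder on the plate. The grip height was 0.117 m, the same as at pick-up.

**Last checks:**
- **Slot heading:** The close wrist picture gave about 24°, a turn of about 1.3 rad. The slot lies parallel to those of the three locked fasteners.
- **Driver:** The handle's top is centred over the stand's plate to within about 1 mm, at its original height.
- **Bystanders:** The rack and the bottle look unmoved, and the gripper is well clear of everything.

**What did not agree:**
- **Torque at the stop:** The wrist torque was too noisy to show the stop clearly. I judged it from the angle reached, a small sideways shift and the pictures.
- **Coarser slot reading:** The top camera's coarser picture put the slot nearer 32°, close to the locking limit of about 33°. It reads about the same for the fasteners that are already locked.
- **Red look-alike:** It stood upright in the first picture and was lying on the worktop when I next saw it. I had only passed above it, at about 0.30 m.

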